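# Balance-test cast mobile arms and send the bad ones for remelting

### The arm

A 6-joint arm with a two-finger parallel gripper is mounted at the origin on the work surface. World frame = base frame: x ahead of the robot, y to its left, z up, the work surface at z = 0. Lengths are in mm, angles in rad, forces in N, time in s.
With the tool pointing down it reaches from about 300 to 1000 mm from the base axis. Payload 5.1 kg.
Tool frame: the origin (TCP) lies on the centre line of the jaws, within the pads' length; the fingertips stand 8 mm ahead of it and the grasp point (between the pads) lies 11 mm behind it; z points along the fingers, y is the line along which they close (so a half turn about z gives the same grasp; the last joint's range is limited). The gripper opens to 95 mm and grips with 3 to 60 N. Pads are 20 mm wide; open, the fingers measure 119 mm over their backs; the gripper's body (75 mm by 180 mm) begins 59 mm behind the grasp point.
Start: joints at [1.199, 0.124, 1.65, -0, 1.367, -0.083], TCP at [185.143, 623.062, 222.656] pointing down, gripper open.
Joint ranges: [-2.61, 2.61], [-1.02, 2.33], [0.03, 2.71], [-1.35, 4.49], [0.32, 2.68], [-2.91, 2.91]. Speed limits (rad/s): [2.57, 2.57, 3.14, 3.14, 3.14, 3.14].

### API

Orientations are given as a 3x3 rotation matrix whose columns are the frame's x, y, z axes.
In Python, from cell import readout, cams, job, nets gives the robot as it stands.
- The arm moves only by the shell command python3 -m crank 'ROWS' [FORCE]. ROWS is JSON, a list of rows, each a list of 3 entries, a list of its own where there are three numbers: the finger opening in mm, from 0 to 95.1, then the shift along the tool's x, y, z each as a share of 50 cm, from -1 to 1, then the turn about the tool's z as a share of 45 degrees, from -1 to 1. A call has 1 to 5 rows; each row is the pose to reach, as a shift and turn from the pose commanded when the call began, along the tool's axes at that moment; what a row does not reach only later rows make up. A row lasts 1/12 s, in which the tool goes at most 41.7 mm and 7.16 degrees, less where a joint would pass 70% of its speed; a pose out of reach is approached as far as the arm can. A call with a number of a shift or a turn outside -1 to 1 is refused whole. A call with a gripper value outside its range is refused whole. The fingers move at their own pace and stop on an object; FORCE is the grip in N (left out, the last holds). Time passes only in rows, so rows that repeat a pose let the fingers close. It gives the time, the measured TCP pose, the force, the opening and the grip force at its end, in the units of the state.
- readout.read_state(): the state, without advancing time (a new reading comes with each control period).
- cams.get_image(name): name is "side" or "top" or "wrist"; returns the picture (400x640x3 uint8, blue, green, red); there is no depth.
- cams.camera_info(name): a dict with "vertical_fov" (degrees; the focal length in pixels is half the picture's height over the tangent of half this angle, whatever the lens; pixels are square), "cx", "cy" (the principal point, pixels), "pose" (4x4, takes a point from camera to world coordinates); the wrist camera has in their place "tool_from_camera" (4x4, takes a point from camera to tool coordinates, whose origin is the TCP and whose axes are the flange's). Camera axes: x right, y down, z forward; pixel columns grow to the right and rows downward; lengths in mm; the calibration is good to about 2 mm. A picture is of the moment at which its call begins: read the wrist's pose just before it. camera_info takes no time and is no camera call.
- job.finish_job(): hands the job in; it is judged then, once.
Trained networks look in the newest picture that a camera, given by its name, has taken for a name from the list of things; names that differ only in an ending like _2 or _b are one class to them, and where a whole thing is asked for, a point or a joint stands for the part that bears it (a point fixed in the world has none). Each returns a list of dicts, best first, with "score" (0 to 1); they miss things now and then, are a little off and sometimes report something else, mostly with a low value. They report only what shows in the picture. A call takes as long as a camera call. They do not tell look-alikes from the thing itself.
- nets.search_frame(camera, name): "rect" ([left, top, width, height] in pixels, round what is visible of it).
- nets.trace(camera, name): "mask" (400x640 bool, what is visible of it) and "rect" ([left, top, width, height] in pixels, round what is visible of it).
The state is a dict: "time": time; "joint_pos": joint angles; "qvel": joint speeds; "joint_torque": joint torques, N m; "tool_pos": TCP position; "orientation": TCP orientation; "ft_force": force on the tool from outside, world axes, zero at the start; "moment": the same for the moment, N m; "gripper_width": finger opening in mm; "finger_force": force on a finger pad.
Only numpy, scipy, OpenCV 4.12 (cv2) and the standard library are available. Lean on these libraries where they do the work, as an engineer would, in place of code of your own. Each camera call takes 0.05 s, during which the arm holds its last target. There are 200 camera calls.

### The job

Test the balance of the cast arms on the plywood board one at a time, shortest first: hang each by its notch on the knife edge of the stand and let go; stand every arm that balances level on its feet on the dark wooden board, and put every arm that tips into the steel scrap carrier. Once all are sorted, lift the carrier by its wooden bar and set it down centred on the round brick pedestal. Leave the white tub where it stands.

Things in the scene. Friction and masses are not known exactly. Their poses are not given: they have to be found in the camera images.
- cast_1: cast aluminium arm (0.1-0.22 kg; None if absent), the shortest size: 112 long along x. Origin: centre of underside, z up. Stands on end pads 20 long, 44 wide, 12 high. Slim bars rise to a hub 22 wide with an inverted 90-degree V notch along y under it, its roof 34 above the underside. On top a flat-sided boss 24 x 24, from 42 to 70 above the underside: pinch it across y from above
- cast_2: cast aluminium arm (0.1-0.22 kg; None if absent), second shortest size: 124 long along x. Origin: centre of underside, z up. Stands on end pads 20 long, 44 wide, 12 high. Slim bars rise to a hub 22 wide with an inverted 90-degree V notch along y under it, its roof 34 above the underside. On top a flat-sided boss 24 x 24, from 42 to 70 above the underside: pinch it across y from above
- cast_3: cast aluminium arm (0.1-0.22 kg; None if absent), middle size: 136 long along x. Origin: centre of underside, z up. Stands on end pads 20 long, 44 wide, 12 high. Slim bars rise to a hub 22 wide with an inverted 90-degree V notch along y under it, its roof 34 above the underside. On top a flat-sided boss 24 x 24, from 42 to 70 above the underside: pinch it across y from above
- cast_4: cast aluminium arm (0.1-0.22 kg; None if absent), second longest size: 148 long along x. Origin: centre of underside, z up. Stands on end pads 20 long, 44 wide, 12 high. Slim bars rise to a hub 22 wide with an inverted 90-degree V notch along y under it, its roof 34 above the underside. On top a flat-sided boss 24 x 24, from 42 to 70 above the underside: pinch it across y from above
- cast_5: cast aluminium arm (0.1-0.22 kg; None if absent), the longest size: 160 long along x. Origin: centre of underside, z up. Stands on end pads 20 long, 44 wide, 12 high. Slim bars rise to a hub 22 wide with an inverted 90-degree V notch along y under it, its roof 34 above the underside. On top a flat-sided boss 24 x 24, from 42 to 70 above the underside: pinch it across y from above
- stand: fixed steel balance stand: base 48 (x) x 90 (y) x 12, thin upright blade 36 long along the stand's y, 3 thick, its rounded knife edge 54 mm above the table. Origin: centre of the underside. An arm hangs notch on edge, long axis along the stand's x; released, a balanced arm rests level, an off-balance one tips 0.25-0.45 rad within 1 s until a pad meets the table
- knife_edge (a point): middle of the knife edge, on its top, 54 mm above the table; its y runs along the edge
- castboard: fixed plywood board 350 x 310 x 6 on which the arms stand at the start (pads on its top, 6 mm above the table); origin: centre of underside
- keepboard: fixed dark wooden board for the good arms, 170 (x) x 210 (y) x 8; origin: centre of underside. Three arms fit side by side, long axes along its x, at y = -62, 0 and 62
- carrier: loose open sheet-steel scrap carrier, 184 (x) x 176 (y), walls 40 high and 4 thick, floor 4 thick, 0.46 kg empty. Origin: centre of underside. A bar along x spans it over the middle, on two end straps 24 wide; an arm lies lengthwise along x in either half, at y = +-54, standing on the floor
- carrier_bar: the carrier's wooden carrying bar, 176 long along x, 14 wide (y), 16 high; origin: the bar's own centre, 100 mm above the carrier's underside. Pinch it across y from above, at its middle
- pedestal: fixed round brick pedestal, 140 across, 20 high; origin: centre of underside. The carrier overhangs it all round when centred
- tub: bystander: open white plastic tub, 100 across, 90 high; origin: centre of underside
Not all that is in view belongs to the job. Leave any purple or yellow look-alike of the cast_4 alone.

How it is judged (in metres and radians):
On the way, in this order (a step that is already met when the one before it is completed fails the run):
1. cast_1 hangs on the knife edge by itself, let go by the fingers (horizontal distance between cast_1 and knife_edge below 0.022 m and height (world z) of cast_1 between 0.01 and 0.035 m and contact force between cast_1 and stand above 0.3 N and contact force between cast_1 and the fingers below 0.05 N), for 0.3 s.
2. cast_2 hangs on the knife edge by itself, let go by the fingers (horizontal distance between cast_2 and knife_edge below 0.022 m and height (world z) of cast_2 between 0.01 and 0.035 m and contact force between cast_2 and stand above 0.3 N and contact force between cast_2 and the fingers below 0.05 N), for 0.3 s.
3. cast_3 hangs on the knife edge by itself, let go by the fingers (horizontal distance between cast_3 and knife_edge below 0.022 m and height (world z) of cast_3 between 0.01 and 0.035 m and contact force between cast_3 and stand above 0.3 N and contact force between cast_3 and the fingers below 0.05 N), for 0.3 s.
4. cast_4 hangs on the knife edge by itself, let go by the fingers (horizontal distance between cast_4 and knife_edge below 0.022 m and height (world z) of cast_4 between 0.01 and 0.035 m and contact force between cast_4 and stand above 0.3 N and contact force between cast_4 and the fingers below 0.05 N), for 0.3 s.
5. cast_5 hangs on the knife edge by itself, let go by the fingers (horizontal distance between cast_5 and knife_edge below 0.022 m and height (world z) of cast_5 between 0.01 and 0.035 m and contact force between cast_5 and stand above 0.3 N and contact force between cast_5 and the fingers below 0.05 N), for 0.3 s.
6. all arms sorted: the level ones on the dark board, the tipping ones in the carrier, none in the fingers (x of cast_1 in the frame of keepboard between -0.075 and 0.075 m and y of cast_1 in the frame of keepboard between -0.105 and 0.105 m and z of cast_1 in the frame of keepboard between 0 and 0.014 m and angle between each of cast_1, cast_3, cast_4's own z axis and vertical below 0.12 rad and x of cast_3 in the frame of keepboard between -0.075 and 0.075 m and y of cast_3 in the frame of keepboard between -0.105 and 0.105 m and z of cast_3 in the frame of keepboard between 0 and 0.014 m and x of cast_4 in the frame of keepboard between -0.075 and 0.075 m and y of cast_4 in the frame of keepboard between -0.105 and 0.105 m and z of cast_4 in the frame of keepboard between 0 and 0.014 m and x of cast_2 in the frame of carrier between -0.088 and 0.088 m and y of cast_2 in the frame of carrier between -0.085 and 0.085 m and z of cast_2 in the frame of carrier between -0.005 and 0.05 m and x of cast_5 in the frame of carrier between -0.088 and 0.088 m and y of cast_5 in the frame of carrier between -0.085 and 0.085 m and z of cast_5 in the frame of carrier between -0.005 and 0.05 m and contact force between each of cast_1, cast_2, cast_3, cast_4, cast_5, carrier and the fingers below 0.1 N), for 0.2 s.
7. the carrier, with the rejects in it, is held off the table by its bar (x of cast_2 in the frame of carrier between -0.088 and 0.088 m and y of cast_2 in the frame of carrier between -0.085 and 0.085 m and z of cast_2 in the frame of carrier between -0.005 and 0.05 m and x of cast_5 in the frame of carrier between -0.088 and 0.088 m and y of cast_5 in the frame of carrier between -0.085 and 0.085 m and z of cast_5 in the frame of carrier between -0.005 and 0.05 m and height (world z) of carrier above 0.03 m and contact force between the fingers and carrier_bar above 1 N), for 0.2 s.
At the end, for the whole second after the job is handed in: balanced arms stand upright (0.12 rad) on the dark board, their middles on it and 10 mm or more from its ends; off-balance arms are in the carrier; the carrier is level on the pedestal, centred within 25 mm; all released and at rest (all of step 6 and horizontal distance between carrier and pedestal below 0.025 m and height (world z) of carrier between 0.016 and 0.026 m and angle between carrier's own z axis and vertical below 0.08 rad and contact force between carrier and pedestal above 1 N and linear speed of each of cast_1, cast_2, cast_3, cast_4, cast_5, carrier below 0.02 m/s); the robot touches nothing.
It fails at once if the tub is pushed more than 40 mm from its place (distance of tub from where it was at the start of the episode above 0.04 m).
Of cast_1, cast_3, cast_4 only 2 to 3 are there at a start; the rules pass over those that are not, and their reading is None.
Of cast_2, cast_5 only 1 to 2 are there at a start; the rules pass over those that are not, and their reading is None.
At some moment in a run one of cast_1, cast_2, cast_3, cast_4, cast_5, carrier may be knocked a few centimetres aside while the robot is not near it.
It also fails if it takes over 210 s, if anything falls off the work surface, if the arm or the gripper's body presses on something with over 40 N, if the wrist force passes 120 N, or if a joint passes its speed limit or range.

## Working session

There is one attempt and no reset: what is moved stays moved. The work goes in short steps, Python scripts to look and compute and a shell command to move; the robot and the scene stay as the last step left them, time stands still between calls to the robot, and variables do not carry over. Pictures are saved under pics/ and viewed, at most 14 in all, crops included, and the job is handed in when it is done.

```bash
ls; mkdir -p pics; python3 - <<'E'
from cell import readout,cams
import cv2
s=readout.read_state();print(s)
for n in("top","side"):
    im=cams.get_image(n);cv2.imwrite(f"pics/{n}0.png",im);print(n,cams.camera_info(n))
print(cams.camera_info("wrist"))
E
```

```text
pics
{'time': 0.0, 'joint_pos': array([ 1.19941852e+00,  1.24527332e-01,  1.65167734e+00, -1.50810644e-05,
        1.36748343e+00, -8.25962307e-02]), 'qvel': array([-0.00061038, -0.00014704, -0.00036193,  0.00110303, -0.00019828,
       -0.00113075]), 'joint_torque': array([-4.57527467e-04, -4.17585611e+01, -3.59943581e+01,  7.74983014e-02,
        4.86752868e-02, -1.51248578e-04]), 'tool_pos': array([184.91144338, 622.49026386, 221.3706685 ]), 'orientation': array([[-9.58592387e-01,  2.84780756e-01, -7.46675747e-04],
       [ 2.84781691e-01,  9.58590400e-01, -1.95796264e-03],
       [ 1.58166122e-04, -2.08952766e-03, -9.99997804e-01]]), 'ft_force': array([0.51012888, 0.13971363, 0.64318737]), 'moment': array([ 0.01250824, -0.05505137, -0.02938511]), 'finger_force': 0.0, 'gripper_width': 95.29361617291404}
top {'vertical_fov': 55.44268955741871, 'cx': 319.32997501815254, 'cy': 207.90789950062495, 'pose': array([[-3.24592087e-03, -9.86391292e-01,  1.64382734e-01,
         3.63589921e+02],
       [-9.99515867e-01,  8.28684961e-03,  2.99893229e-02,
         8.28820303e+01],
       [-3.0
[... 350 characters left out ...]
 [-2.09726552e-01, -5.53378930e-01,  8.06093378e-01,
        -1.15991407e+03],
       [-1.53083594e-02, -8.22469149e-01, -5.68603687e-01,
         9.73027100e+02],
       [ 0.00000000e+00,  0.00000000e+00,  0.00000000e+00,
         1.00000000e+00]])}
{'vertical_fov': 66.13363642716135, 'cx': 321.77176043625377, 'cy': 196.97301677988904, 'tool_from_camera': array([[-9.80776631e-04, -9.65728858e-01, -2.59551172e-01,
         7.33364880e+01],
       [ 9.99999312e-01, -7.80005873e-04, -8.76519931e-04,
         2.24343897e-01],
       [ 6.44029153e-04, -2.59551853e-01,  9.65728958e-01,
        -1.61971038e+02],
       [ 0.00000000e+00,  0.00000000e+00,  0.00000000e+00,
         1.00000000e+00]])}
```

View pics/top0.png

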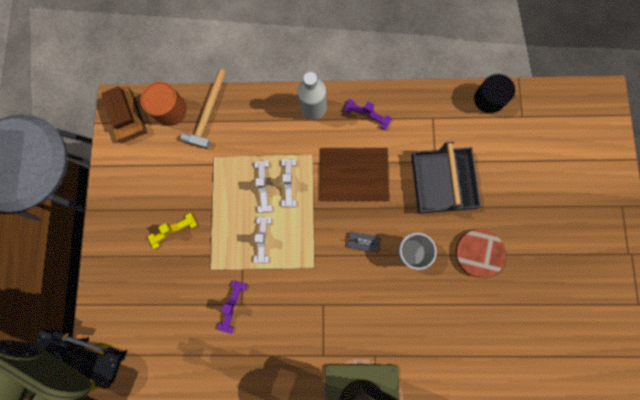

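View pics/side0.png

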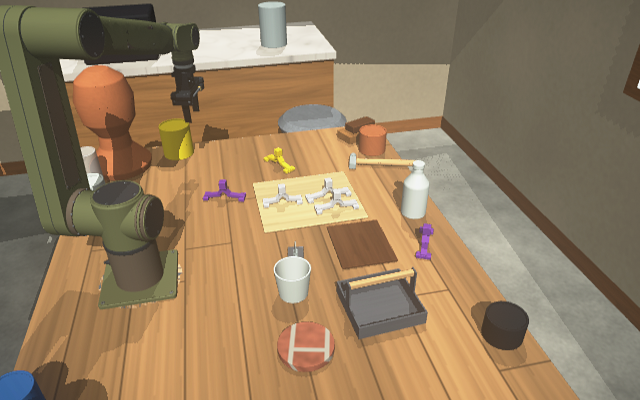

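The top view shows three arms on the plywood board at about (262,187), (288,183) and (262,240). The stand is at (363,242), the dark board at (354,175), the carrier at (447,180), the tub at (418,252) and the pedestal at (481,254). The purple and yellow look-alikes lie off the board.

```bash
cat > h.py <<'E'
from cell import readout,cams,nets
import numpy as np,cv2
def cam(n):
    i=cams.camera_info(n);f=200/np.tan(np.radians(i["vertical_fov"])/2)
    if n=="wrist":
        s=readout.read_state();T=np.eye(4);T[:3,:3]=s["orientation"];T[:3,3]=s["tool_pos"];P=T@i["tool_from_camera"]
    else:P=i["pose"]
    return f,i["cx"],i["cy"],P
def unproj(c,uv,z):
    f,cx,cy,P=c;uv=np.atleast_2d(uv).astype(float)
    d=np.c_[(uv[:,0]-cx)/f,(uv[:,1]-cy)/f,np.ones(len(uv))]@P[:3,:3].T
    return (P[:3,3]+d*((z-P[2,3])/d[:,2])[:,None])[:,:2]
def proj(c,p):
    f,cx,cy,P=c;q=(np.atleast_2d(p)-P[:3,3])@P[:3,:3]
    return np.c_[q[:,0]/q[:,2]*f+cx,q[:,1]/q[:,2]*f+cy]
def rect(c,mask,z):
    ys,xs=np.nonzero(mask);p=unproj(c,np.c_[xs,ys],z).astype(np.float32)
    (x,y),(w,h),a=cv2.minAreaRect(p)
    if w<h:w,h,a=h,w,a+90
    return np.round([x,y,w,h,(a+90)%180-90],1)  # centre, long, short, angle of long axis
def look(n,name=None):
    c=cam(n);im=cams.get_image(n);return c,im
E
python3 - <<'E'
from h import *
c,im=look("top")
for name,z in [("cast_1",14),("stand",10),("keepboard",8),("carrier",40),("carrier_bar",108),("pedestal",20),("tub",90),("castboard",6)]:
    for r in nets.trace("top",name):
        print(name,round(r["score"],2),r["rect"],rect(c,r["mask"],z))
E
```

```text
cast_1 0.81 [219.2, 282.4, 29.2, 50.0] [263.8 374.8 151.   49.7 -14.5]
cast_1 0.8 [147.9, 215.8, 48.7, 33.9] [493.1 566.2 145.6  55.4 -59.9]
cast_1 0.76 [283.7, 157.0, 14.2, 53.1] [635.  210.5 150.9  42.7   0.7]
cast_1 0.71 [254.5, 216.8, 16.2, 49.4] [460.5 289.6 138.9  48.5  -1.8]
cast_1 0.61 [254.5, 156.2, 20.8, 56.8] [625.7 289.4 164.4  44.9   4.8]
cast_1 0.58 [345.9, 104.1, 44.4, 22.6] [860.  -38.2 143.   57.1  64.4]
stand 0.57 [347.8, 233.2, 34.9, 18.1] [453.3 -13.6  91.   51.1  80.2]
keepboard 0.59 [320.3, 148.0, 70.2, 57.6] [659.6  11.1 214.5 176.7  89.8]
carrier 0.95 [411.0, 140.5, 72.0, 71.1] [ 642.9 -254.8  211.9  187.7    3.8]
carrier_bar 0.69 [446.9, 141.4, 11.9, 64.6] [ 633.9 -258.7  173.5   17.6    4.5]
pedestal 0.84 [453.4, 231.9, 53.9, 45.6] [ 416.9 -351.   144.2  136.3   89.8]
tub 0.17 [447.6, 144.2, 11.4, 58.4] [ 637.3 -264.4  173.1   16.9    4.2]
castboard 0.6 [210.9, 153.7, 102.9, 115.4] [547.8 291.4 352.5 311.7   0.9]
```

```bash
python3 -m crank '[[95,[0,0,0],-0.33],[95,[0,0,0],-0.33],[95,[0,0,0],-0.33]]'; for i in 1; do python3 -m crank '[[95,[-0.183,-0.221,0],0],[95,[-0.183,-0.221,0],0],[95,[-0.183,-0.221,0],0],[95,[-0.183,-0.221,0],0]]';python3 -m crank '[[95,[-0.183,-0.221,0],0],[95,[-0.183,-0.221,0],0],[95,[-0.183,-0.221,0],0],[95,[-0.183,-0.221,0],0]]';python3 -m crank '[[95,[-0.183,-0.221,0],0],[95,[-0.183,-0.221,0],0],[95,[-0.183,-0.221,0],0],[95,[-0.183,-0.221,0],0],[95,[-0.183,-0.221,0],0]]'; done
python3 - <<'E'
from h import *
c,im=look("wrist");cv2.imwrite("pics/w1.png",im)
for r in nets.trace("wrist","cast_3"):
    print(r["score"],r["rect"],rect(c,r["mask"],14))
E
```

```text
time: 0.8
tool_pos: [185.2, 623.0, 222.7]
orientation: [[-1.0, 0.027, 0.0], [0.027, 1.0, -0.0], [-0.0, -0.0, -1.0]]
ft_force: [-0.2, -0.0, -0.2]
gripper_width: 95.2
finger_force: 0.0
time: 1.13
tool_pos: [275.3, 507.0, 222.6]
orientation: [[-0.999, 0.035, 0.001], [0.035, 0.999, -0.001], [-0.001, -0.001, -1.0]]
ft_force: [-0.2, 1.6, -0.5]
gripper_width: 95.0
finger_force: 0.0
time: 1.47
tool_pos: [363.6, 393.7, 222.9]
orientation: [[-0.999, 0.035, 0.001], [0.035, 0.999, -0.001], [-0.001, -0.001, -1.0]]
ft_force: [0.5, 0.3, -0.4]
gripper_width: 94.9
finger_force: 0.0
time: 1.88
tool_pos: [451.8, 280.7, 222.9]
orientation: [[-0.999, 0.037, 0.001], [0.037, 0.999, -0.001], [-0.001, -0.001, -1.0]]
ft_force: [0.2, 0.3, 0.9]
gripper_width: 95.1
finger_force: 0.0
0.84 [308.0, 124.5, 35.3, 106.0] [457.2 288.3 136.8  42.3  -2.7]
0.78 [364.3, 0.0, 59.0, 76.2] [297.6 362.7  78.2  43.8 -14.3]
0.67 [485.9, 147.4, 123.8, 88.5] [500.  568.7 151.5  82.6 -60.9]
0.58 [252.2, 253.7, 35.8, 75.6] [611.2 208.4 112.6  45.1  -2.1]
0.57 [309.1, 242.5, 34.9, 85.4] [602.5 281.8 126.4  43.5  -1.2]
```

View pics/w1.png

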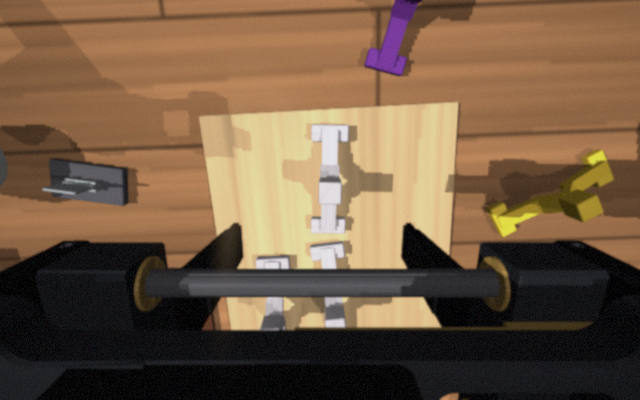

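```bash
python3 -m crank '[[80,[-0.013,0.016,0.1],0],[80,[-0.013,0.016,0.2],0],[80,[-0.013,0.016,0.28],0],[80,[-0.013,0.016,0.326],0],[80,[-0.013,0.016,0.326],0]]' 25 | sed -n '1,2p;4p'
python3 -m crank '[[80,[0,0,0],0],[15,[0,0,0],0],[15,[0,0,0],0],[15,[0,0,0],0],[15,[0,0,0],0]]' 25
python3 -m crank '[[15,[0,0,0],0],[15,[0,0,0],0],[15,[0,0,0],0],[15,[0,0,0],0]]' 25
```

```text
time: 2.4
tool_pos: [449.3, 289.6, 50.8]
ft_force: [-2.2, -1.0, -0.4]
time: 2.82
tool_pos: [458.0, 292.3, 62.4]
orientation: [[-1.0, 0.03, 0.004], [0.03, 1.0, 0.002], [-0.004, 0.002, -1.0]]
ft_force: [-0.4, -0.2, 0.1]
gripper_width: 59.0
finger_force: 0.0
time: 3.15
tool_pos: [456.5, 291.3, 59.7]
orientation: [[-1.0, 0.03, 0.0], [0.03, 1.0, 0.0], [-0.0, 0.0, -1.0]]
ft_force: [0.2, -0.5, 0.5]
gripper_width: 32.0
finger_force: 0.0
```

```bash
python3 -m crank '[[15,[0,0,0],0],[15,[0,0,0],0],[15,[0,0,0],0],[15,[0,0,0],0],[15,[0,0,0],0]]' 25
python3 -m crank '[[15,[0,0,-0.03],0],[15,[0,0,-0.08],0],[15,[0,0,-0.16],0],[15,[0,0,-0.24],0],[15,[0,0,-0.28],0]]' 25
python3 - <<'E'
from h import *
c,im=look("wrist");cv2.imwrite("pics/w2.png",im);st=readout.read_state();print(st)
for r in nets.trace("wrist","stand")[:2]:
    print(r["score"],r["rect"],rect(c,r["mask"],10))
c,im=look("top")
for r in nets.trace("top","stand")[:2]:
    print(r["score"],r["rect"],rect(c,r["mask"],10))
c,im=look("side");cv2.imwrite("pics/s2.png",im[150:340,200:460].repeat(2,0).repeat(2,1))
E
```

```text
time: 3.57
tool_pos: [456.2, 291.3, 59.3]
orientation: [[-1.0, 0.03, -0.0], [0.03, 1.0, -0.0], [0.0, -0.0, -1.0]]
ft_force: [0.0, -0.4, -1.3]
gripper_width: 23.8
finger_force: 25.0
time: 3.98
tool_pos: [458.1, 292.3, 204.9]
orientation: [[-1.0, 0.029, 0.006], [0.029, 1.0, 0.003], [-0.006, 0.003, -1.0]]
ft_force: [2.1, -0.3, -0.6]
gripper_width: 24.2
finger_force: 25.0
{'time': 4.0333, 'joint_pos': array([ 4.69160396e-01, -1.07295119e-01,  1.90699452e+00,  1.90612009e-04,
        1.32949203e+00, -1.07218329e+00]), 'qvel': array([-0.00137436,  0.02714293,  0.02862784, -0.00030298, -0.10152808,
       -0.00013484]), 'joint_torque': array([-1.64931086e-01, -2.24347508e+01, -2.65092194e+01, -9.36845754e-03,
        4.63623740e-01, -1.11412650e-03]), 'tool_pos': array([459.68024776, 293.16870297, 208.44213206]), 'orientation': array([[-0.9995057 ,  0.02945932,  0.01097729],
       [ 0.02952394,  0.99954741,  0.00577201],
       [-0.01080228,  0.00609325, -0.99992309]]), 'ft_force': array([1.13727152, 1.2717274 , 1.62181196]), 'moment': array([ 0.10742128, -0.10050769,  0.042926  ]), 'finger_force': 24.987604022026062, 'gripper_width': 23.74358702819113}
0.7 [11.7, 153.2, 96.1, 47.9] [447.8 -17.5 110.5  50.4  80. ]
0.88 [346.4, 234.2, 36.4, 19.4] [451.2 -14.8  89.1  45.1  79.3]
```

View pics/w2.png

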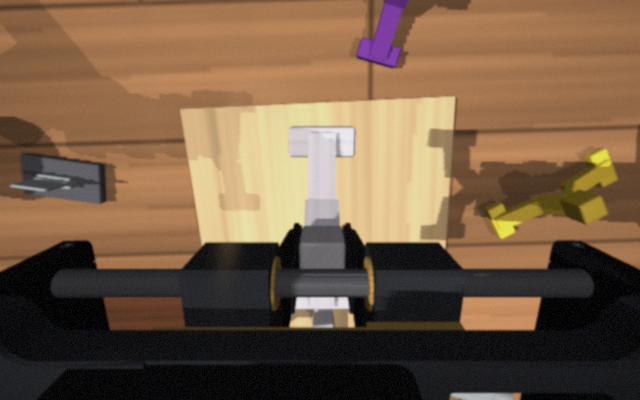

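```bash
python3 -m crank '[[15,[0,-0.04,0],0],[15,[0,-0.1,0],0],[15,[0,-0.18,0],0],[15,[0,-0.26,0],0],[15,[0,-0.3,0],0]]' 25|sed -n 1,2p
python3 -m crank '[[15,[0.01,-0.06,0],0.1],[15,[0.01,-0.13,0],0.19],[15,[0.01,-0.18,0],0.19],[15,[0.01,-0.2,0],0.19],[15,[0.01,-0.2,0],0.19]]' 25|sed -n 1,2p
python3 -m crank '[[15,[0,0,0],0],[15,[0,0,0],0],[15,[0,0,0],0],[15,[0,0,0],0]]' 25
python3 - <<'E'
from h import *
c,im=look("wrist");cv2.imwrite("pics/w3.png",im);st=readout.read_state();print(st["tool_pos"],st["orientation"][:2,:2])
for r in nets.trace("wrist","stand")[:2]:
    print(r["score"],r["rect"],rect(c,r["mask"],10))
for r in nets.trace("wrist","cast_3")[:2]:
    print(r["score"],r["rect"])
E
```

```text
time: 4.65
tool_pos: [449.8, 138.3, 196.0]
time: 5.07
tool_pos: [442.7, 40.1, 197.1]
time: 5.4
tool_pos: [444.0, 42.6, 199.4]
orientation: [[-0.984, 0.176, -0.001], [0.176, 0.984, 0.0], [0.001, 0.0, -1.0]]
ft_force: [0.5, 0.7, -1.6]
gripper_width: 23.9
finger_force: 25.0
[444.02162026  42.54072323 199.51066132] [[-0.9843515   0.17621579]
 [ 0.17621574  0.98435156]]
0.62 [236.7, 169.3, 73.3, 43.6] [447.7 -16.5  82.8  48.6  79.8]
0.41 [51.0, 150.5, 141.7, 103.8] [ 420.5 -200.7  166.6  127.3  -57.2]
0.94 [573.6, 0.0, 55.1, 28.6]
0.77 [514.9, 220.1, 35.1, 110.4]
```

View pics/w3.png

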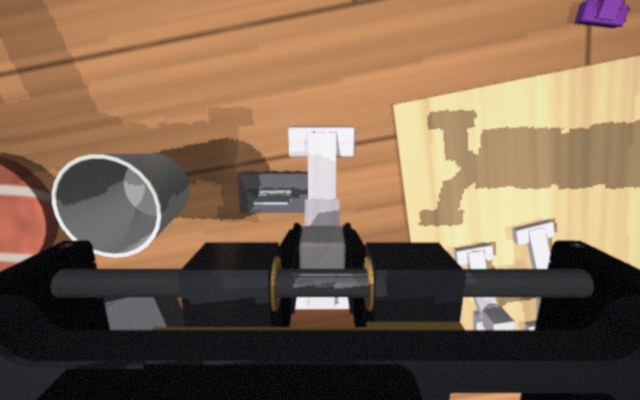

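```bash
python3 - <<'E'
from h import *
im=cv2.imread("pics/w3.png");g=cv2.cvtColor(im,cv2.COLOR_BGR2GRAY)
print(g[115:165,320]); print("blade col",g[160:225,275]); 
c=cam("wrist")
print("edge z54",unproj(c,[[258,203],[275,203],[293,203],[258,190],[293,190]],54))
print("base z12",unproj(c,[[240,172],[240,212]],12))
i=cams.camera_info("wrist");f=c[0];P=i["tool_from_camera"];ct=(f,i["cx"],i["cy"],P)
for r in (126,128,156,158): print(r,unproj(ct,[[322,r],[289,r],[355,r]],41.3)[:,:].round(1).tolist())
cv2.imwrite("pics/crop3.png",cv2.resize(im[110:220,220:370],None,fx=5,fy=5,interpolation=cv2.INTER_CUBIC))
E
```

```text
[156 157 157 156 159 156 155 155 156 151 144 148 187 226 238 241 235 233
 239 243 245 244 244 244 244 244 243 244 244 244 244 244 244 243 244 244
 244 243 243 236 228 227 226 226 225 225 225 225 226 226]
blade col [131 145 152 154 151 148 150 145 146 138 113  75  54  73  94 104 105 108
 107 113 107 108 108 109 108 107 109 106  92  94 133 166 167 140 105  90
  82  75  74  76  77 108 166 197 167 124 112 108 106 105 108 111 123 138
 146 149 146 145 148 143 144 145 146 149 151]
edge z54 [[447.86540016 -25.97091964]
 [451.01073896  -8.52605343]
 [454.34082115   9.94344755]
 [434.27138982 -22.75354736]
 [440.67475676  12.75473512]]
base z12 [[418.26507182 -48.94699417]
 [465.3156938  -60.83817232]]
126 [[66.1, 0.3], [66.1, -21.0], [66.1, 21.6]]
128 [[64.8, 0.3], [64.9, -21.0], [64.8, 21.6]]
156 [[46.8, 0.3], [46.8, -21.6], [46.7, 22.1]]
158 [[45.4, 0.3], [45.5, -21.6], [45.4, 22.1]]
```

View pics/crop3.png

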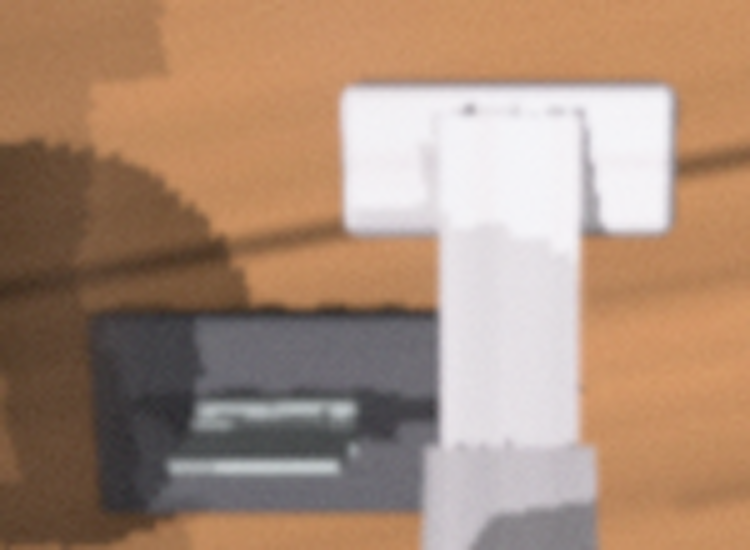

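```bash
python3 -m crank '[[15,[-0.01,-0.04,0],0],[15,[-0.02,-0.08,0],0],[15,[-0.028,-0.1,0],0],[15,[-0.028,-0.108,0],0],[15,[-0.028,-0.108,0],0]]' 25|sed -n 1,2p
python3 -m crank '[[15,[0,0,0.05],0],[15,[0,0,0.1],0],[15,[0,0,0.15],0],[15,[0,0,0.19],0],[15,[0,0,0.2],0]]' 25|sed -n 1,2p
python3 -m crank '[[15,[0,0,0],0],[15,[0,0,0],0],[15,[0,0,0],0],[15,[0,0,0],0]]' 25
```

```text
time: 5.97
tool_pos: [448.2, -14.4, 199.7]
time: 6.38
tool_pos: [445.4, -12.8, 95.8]
time: 6.72
tool_pos: [449.5, -14.0, 101.5]
orientation: [[-0.984, 0.178, 0.003], [0.178, 0.984, -0.0], [-0.003, 0.0, -1.0]]
ft_force: [0.1, -0.3, -1.2]
gripper_width: 23.7
finger_force: 25.0
```

```bash
python3 -m crank '[[15,[0,0,0.015],0],[15,[0,0,0.03],0],[15,[0,0,0.042],0],[15,[0,0,0.048],0],[15,[0,0,0.05],0]]' 25|sed -n 1,2p
python3 -m crank '[[15,[0,0,0],0],[15,[0,0,0],0],[15,[0,0,0.002],0],[15,[0,0,0.002],0],[15,[0,0,0.002],0]]' 25
python3 - <<'E'
from h import *
c,im=look("side");x=proj(c,[450,-13,50])[0].astype(int);print(x)
cv2.imwrite("pics/s3.png",cv2.resize(im[x[1]-60:x[1]+50,x[0]-80:x[0]+80],None,fx=5,fy=5))
E
```

```text
time: 7.13
tool_pos: [447.8, -14.0, 73.8]
time: 7.55
tool_pos: [448.4, -14.0, 74.2]
orientation: [[-0.984, 0.178, 0.0], [0.178, 0.984, -0.0], [-0.0, -0.0, -1.0]]
ft_force: [-2.5, -0.3, 3.5]
gripper_width: 24.0
finger_force: 25.0
[294 245]
```

View pics/s3.png

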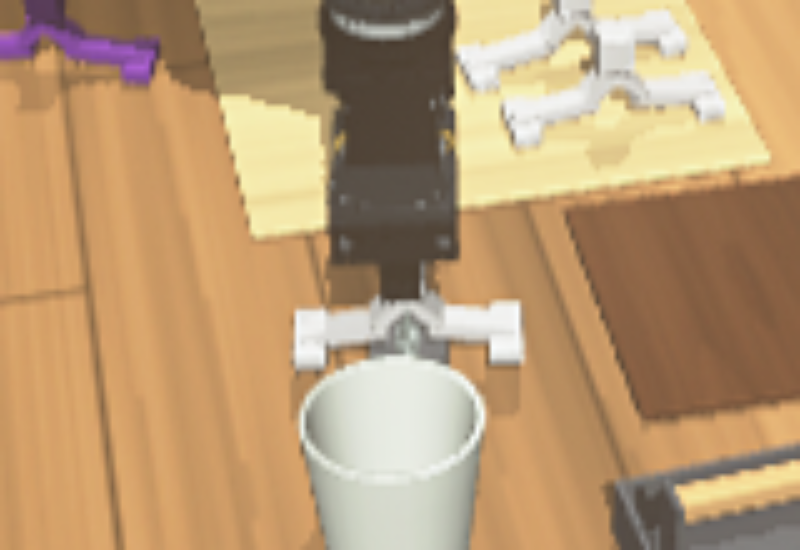

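```bash
python3 -m crank '[[24,[0.002,0,0],0],[24,[0.002,0,0.001],0],[60,[0.002,0,0.001],0],[60,[0.002,0,0.001],0],[60,[0.002,0,0.001],0]]' 25
python3 -m crank '[[60,[0,0,0],0],[60,[0,0,0],0],[60,[0,0,0],0],[60,[0,0,0],0],[60,[0,0,0],0]]'
python3 -m crank '[[60,[0,0,0],0],[60,[0,0,0],0],[60,[0,0,0],0],[60,[0,0,0],0],[60,[0,0,0],0]]'
python3 - <<'E'
from h import *
c,im=look("side");
cv2.imwrite("pics/s4.png",cv2.resize(im[185:295,214:374],None,fx=5,fy=5))
c,im=look("wrist");cv2.imwrite("pics/w4.png",im)
E
```

```text
time: 8.02
tool_pos: [447.1, -13.8, 72.9]
orientation: [[-0.984, 0.178, -0.0], [0.178, 0.984, 0.0], [0.0, 0.0, -1.0]]
ft_force: [-0.8, 1.1, -0.3]
gripper_width: 38.6
finger_force: 0.0
time: 8.43
tool_pos: [447.2, -13.8, 73.1]
orientation: [[-0.984, 0.178, -0.0], [0.178, 0.984, 0.0], [0.0, 0.0, -1.0]]
ft_force: [0.6, 0.3, 0.3]
gripper_width: 59.5
finger_force: 0.0
time: 8.85
tool_pos: [447.2, -13.8, 73.2]
orientation: [[-0.984, 0.178, 0.0], [0.178, 0.984, 0.0], [-0.0, 0.0, -1.0]]
ft_force: [0.5, -0.9, -0.0]
gripper_width: 60.0
finger_force: 0.0
```

View pics/s4.png

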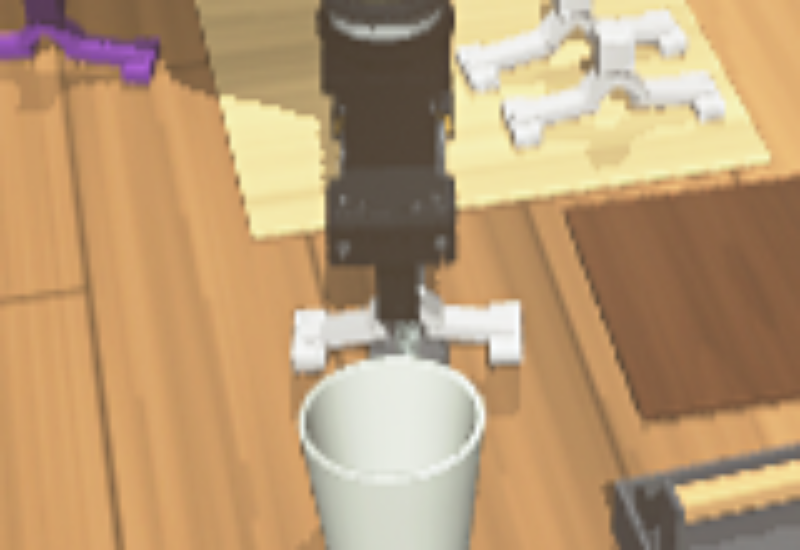

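```bash
python3 -m crank '[[15,[0,0,0],0],[15,[0,0,0],0],[15,[0,0,0],0],[15,[0,0,0],0],[15,[0,0,0],0]]' 25|sed -n 5,6p
python3 -m crank '[[15,[0,0,0],0],[15,[0,0,-0.03],0],[15,[0,0,-0.08],0],[15,[0,0,-0.13],0],[15,[0,0,-0.16],0]]' 25|sed -n '1,2p;5,6p'
python3 -m crank '[[15,[-0.03,0,0],0],[15,[-0.08,0,0],0],[15,[-0.14,0.01,0],0],[15,[-0.2,0.01,0],0],[15,[-0.25,0.01,0],0]]' 25|sed -n '1,2p'
python3 -m crank '[[15,[-0.05,0,0],-0.1],[15,[-0.1,0,0],-0.227],[15,[-0.15,0.006,0],-0.227],[15,[-0.17,0.006,0],-0.227],[15,[-0.174,0.006,0],-0.227]]' 25|sed -n '1,2p'
python3 -m crank '[[15,[0,0,0],0],[15,[0,0,0],0],[15,[0,0,0],0],[15,[0,0,0],0],[15,[0,0,0],0]]' 25
```

```text
gripper_width: 32.0
finger_force: 0.0
time: 9.78
tool_pos: [447.9, -13.9, 155.3]
gripper_width: 23.8
finger_force: 25.0
time: 10.2
tool_pos: [572.5, -31.3, 152.6]
time: 10.62
tool_pos: [658.2, -43.9, 152.3]
time: 11.03
tool_pos: [656.6, -43.5, 153.4]
orientation: [[-1.0, 0.0, 0.0], [0.0, 1.0, -0.0], [-0.0, -0.0, -1.0]]
ft_force: [0.3, 0.7, -0.7]
gripper_width: 23.9
finger_force: 25.0
```

```bash
python3 - <<'E'
from h import *
c,im=look("wrist");cv2.imwrite("pics/w5.png",im)
for r in nets.trace("wrist","keepboard")[:1]: print(r["score"],r["rect"],rect(c,r["mask"],8))
i=cams.camera_info("wrist");ct=(c[0],i["cx"],i["cy"],i["tool_from_camera"])
g=cv2.cvtColor(im,cv2.COLOR_BGR2GRAY);print(g[110:140,320].tolist())
print(unproj(ct,[[322,127]],41.3))
c,im=look("top")
for r in nets.trace("top","cast_3"): print(round(r["score"],2),r["rect"],rect(c,r["mask"],14))
E
```

```text
0.94 [270.8, 102.6, 221.2, 162.9] [658.3  10.8 211.1 168.   89.2]
[86, 86, 85, 83, 85, 84, 86, 86, 87, 85, 86, 84, 85, 82, 86, 85, 85, 91, 116, 164, 209, 224, 230, 229, 218, 223, 233, 237, 236, 237]
[[65.43861806  0.38227932]]
0.9 [219.3, 281.0, 28.6, 52.2] [265.9 375.  145.3  47.4 -17. ]
0.8 [281.9, 155.8, 14.4, 52.4] [ 6.320e+02  2.106e+02  1.510e+02  4.580e+01 -6.000e-01]
0.71 [147.5, 214.7, 49.7, 39.0] [492.3 566.  148.4  53.5 -61.2]
0.59 [253.8, 158.8, 19.5, 54.3] [623.6 290.  161.4  40.4   7.1]
0.53 [344.4, 99.9, 22.0, 11.9] [870.9   5.4  64.5  44.4  61.1]
```

```bash
python3 -m crank '[[15,[0,0,0.05],0],[15,[0,0,0.1],0],[15,[0,0,0.14],0],[15,[0,0,0.165],0],[15,[0,0,0.175],0]]' 25|sed -n '1,2p'
python3 -m crank '[[15,[0,0,0],0],[15,[0,0,0.004],0],[15,[0,0,0.008],0],[15,[0,0,0.008],0],[15,[0,0,0.008],0]]' 25|sed -n '1,4p'
python3 -m crank '[[46,[0,0,0],0],[46,[0,0,0],0],[46,[0,0,0],0],[46,[0,0,0],0],[46,[0,0,0],0]]'
python3 -m crank '[[46,[0,0,-0.03],0],[46,[0,0,-0.1],0],[46,[0,0,-0.17],0],[46,[0,0,-0.22],0],[46,[0,0,-0.25],0]]' |sed -n '1,2p'
```

```text
time: 11.65
tool_pos: [655.6, -43.4, 62.8]
time: 12.07
tool_pos: [657.9, -43.8, 62.8]
orientation: [[-1.0, 0.001, 0.002], [0.001, 1.0, -0.0], [-0.002, -0.0, -1.0]]
ft_force: [0.8, 0.1, -0.9]
time: 12.48
tool_pos: [657.5, -43.7, 61.9]
orientation: [[-1.0, 0.001, 0.0], [0.001, 1.0, -0.0], [-0.0, -0.0, -1.0]]
ft_force: [0.7, 0.4, -0.1]
gripper_width: 45.6
finger_force: 0.0
time: 12.9
tool_pos: [659.2, -43.9, 192.7]
```

```bash
python3 -m crank '[[60,[0.02,0.05,-0.05],0],[60,[0.04,0.12,-0.07],0],[60,[0.05,0.2,-0.07],0],[60,[0.062,0.28,-0.07],0],[60,[0.062,0.35,-0.07],0]]' |sed -n '1,2p'
python3 -m crank '[[60,[0,0.07,0],0],[60,[0,0.12,0],0],[60,[0,0.145,0],0],[60,[0,0.15,0],0],[60,[0,0.15,0],0]]'|sed -n 1,2p 
python3 -m crank '[[60,[0,0,0],0],[60,[0,0,0],0],[60,[0,0,0],0],[60,[0,0,0],0],[60,[0,0,0],0]]'
python3 - <<'E'
from h import *
c,im=look("wrist");cv2.imwrite("pics/w6.png",im)
for r in nets.trace("wrist","cast_4"): print(r["score"],r["rect"],rect(c,r["mask"],14))
c,im=look("top")
for r in nets.trace("top","cast_4"): print(r["score"],r["rect"],rect(c,r["mask"],16))
E
```

```text
time: 13.32
tool_pos: [625.2, 133.3, 222.4]
time: 13.73
tool_pos: [626.2, 206.4, 221.4]
time: 14.15
tool_pos: [626.5, 205.6, 221.7]
orientation: [[-1.0, 0.002, 0.0], [0.002, 1.0, -0.0], [-0.0, -0.0, -1.0]]
ft_force: [0.6, -0.1, 0.7]
gripper_width: 59.9
finger_force: 0.0
0.83 [74.3, 147.6, 71.4, 105.3] [661.4 -64.7 138.9  88.9  -0.8]
0.77 [368.3, 103.2, 46.4, 132.1] [621.1 293.4 161.8  51.2   6.2]
0.69 [303.6, 118.9, 39.7, 117.0] [632.2 210.6 148.4  44.5   0.9]
0.66 [568.9, 46.5, 68.5, 58.9] [508.6 525.6  75.8  44.8 -62.8]
0.44 [104.4, 301.5, 15.9, 27.6] [ 8.221e+02 -8.980e+01  4.180e+01  1.150e+01 -7.000e-01]
0.96 [152.6, 214.0, 44.5, 37.9] [491.9 566.4 148.2  50.6 -59.4]
0.95 [367.3, 152.1, 9.5, 43.3] [ 6.648e+02 -4.380e+01  1.357e+02  4.000e+01 -1.000e-01]
0.66 [220.9, 280.9, 25.1, 53.3] [265.3 375.9 150.2  53.1 -16.2]
0.56 [344.0, 100.1, 47.6, 30.9] [859.9 -37.6 149.7  65.4  63.8]
0.54 [422.1, 157.3, 67.8, 68.3] [ 608.1 -287.8  208.3  190.7    3.6]
```

```bash
python3 -m crank '[[55,[-0.013,0.011,0.06],0],[55,[-0.013,0.011,0.13],0],[55,[-0.013,0.011,0.2],0],[55,[-0.013,0.011,0.25],0],[55,[-0.013,0.011,0.28],0]]' 25|sed -n '1,2p'
python3 -m crank '[[55,[0,0,0.02],0],[55,[0,0,0.035],0],[55,[0,0,0.045],0],[15,[0,0,0.045],0],[15,[0,0,0.045],0]]' 25|sed -n '1,2p'
python3 -m crank '[[15,[0,0,0],0],[15,[0,0,0],0],[15,[0,0,0],0],[15,[0,0,0],0],[15,[0,0,0],0]]' 25
python3 -m crank '[[15,[0,0,0],0],[15,[0,0,-0.03],0],[15,[0,0,-0.08],0],[15,[0,0,-0.15],0],[15,[0,0,-0.2],0]]' 25
python3 -m crank '[[15,[0,0,-0.05],0],[15,[0,0,-0.07],0],[15,[0,0,-0.08],0],[15,[0,0,-0.08],0],[15,[0,0,-0.08],0]]' 25
```

```text
time: 14.77
tool_pos: [630.6, 211.3, 77.3]
time: 15.18
tool_pos: [633.9, 212.1, 60.6]
time: 15.6
tool_pos: [633.4, 212.0, 60.1]
orientation: [[-1.0, 0.001, 0.001], [0.001, 1.0, 0.0], [-0.001, 0.0, -1.0]]
ft_force: [-0.8, -1.5, 2.2]
gripper_width: 23.9
finger_force: 24.9
time: 16.02
tool_pos: [632.9, 211.9, 161.6]
orientation: [[-1.0, 0.001, 0.0], [0.001, 1.0, 0.0], [-0.0, 0.0, -1.0]]
ft_force: [0.5, -0.0, -0.8]
gripper_width: 23.6
finger_force: 24.9
time: 16.43
tool_pos: [632.0, 211.7, 197.3]
orientation: [[-1.0, 0.001, -0.003], [0.001, 1.0, -0.001], [0.003, -0.001, -1.0]]
ft_force: [0.2, 0.2, -2.1]
gripper_width: 23.7
finger_force: 24.9
```

```bash
python3 -m crank '[[15,[0.02,-0.03,0],0],[15,[0.06,-0.08,0],0],[15,[0.11,-0.14,0],0],[15,[0.16,-0.2,0],0],[15,[0.2,-0.25,0],0]]' 25|sed -n '1,2p'
python3 -m crank '[[15,[0.05,-0.05,0],0.1],[15,[0.09,-0.1,0],0.22],[15,[0.13,-0.15,0],0.23],[15,[0.16,-0.19,0],0.23],[15,[0.172,-0.2,0],0.23]]' 25|sed -n '1,2p'
python3 -m crank '[[15,[0,0,0],0],[15,[0,0,0],0],[15,[0,0,0],0],[15,[0,0,0],0],[15,[0,0,0],0]]' 25
python3 - <<'E'
from h import *
c,im=look("wrist");cv2.imwrite("pics/w7.png",im)
i=cams.camera_info("wrist");ct=(c[0],i["cx"],i["cy"],i["tool_from_camera"])
g=cv2.cvtColor(im,cv2.COLOR_BGR2GRAY)
for col in (300,320,340):print(g[100:150,col].tolist())
for r in (116,120,124): print(r,unproj(ct,[[322,r]],42))
E
```

```text
time: 16.85
tool_pos: [529.8, 85.5, 195.9]
time: 17.27
tool_pos: [443.9, -14.8, 196.6]
time: 17.68
tool_pos: [447.3, -12.3, 199.0]
orientation: [[-0.984, 0.179, -0.001], [0.179, 0.984, 0.0], [0.001, 0.0, -1.0]]
ft_force: [-0.6, 0.2, -1.4]
gripper_width: 23.5
finger_force: 24.9
[160, 158, 159, 160, 160, 161, 160, 160, 162, 160, 157, 162, 193, 228, 240, 245, 246, 246, 246, 246, 246, 246, 245, 246, 245, 244, 242, 241, 242, 243, 244, 244, 244, 244, 246, 244, 244, 244, 245, 243, 238, 223, 178, 128, 109, 111, 109, 103, 97, 88]
[159, 160, 161, 160, 161, 164, 159, 162, 163, 164, 162, 166, 203, 231, 242, 246, 243, 243, 247, 247, 247, 247, 247, 247, 247, 247, 247, 247, 247, 248, 247, 248, 247, 247, 247, 247, 247, 247, 247, 247, 247, 247, 246, 248, 247, 247, 246, 247, 247, 246]
[161, 163, 163, 164, 159, 161, 164, 165, 161, 161, 161, 170, 202, 232, 243, 246, 247, 246, 241, 236, 236, 233, 221, 205, 196, 194, 190, 187, 182, 175, 175, 176, 175, 174, 172, 173, 174, 170, 169, 170, 155, 133, 109, 99, 113, 127, 146, 155, 160, 161]
116 [[72.33835117  0.29638005]]
120 [[69.8467417   0.29442199]]
124 [[67.33874397  0.29245106]]
```

```bash
python3 -m crank '[[15,[-0.0065,-0.002,0.05],0],[15,[-0.0065,-0.002,0.1],0],[15,[-0.0065,-0.002,0.15],0],[15,[-0.0065,-0.002,0.185],0],[15,[-0.0065,-0.002,0.195],0]]' 25|sed -n 1,2p
python3 -m crank '[[15,[0,0,0],0],[15,[0,0,0.01],0],[15,[0,0,0.02],0],[15,[0,0,0.035],0],[15,[0,0,0.045],0]]' 25|sed -n 1,2p
python3 -m crank '[[15,[0,0,0.001],0],[15,[0,0,0.002],0],[15,[0,0,0.004],0],[15,[0,0,0.005],0],[15,[0,0,0.005],0]]' 25
python3 -m crank '[[15,[0,0,0],0],[15,[0,0,0],0]]' 25
```

```text
time: 18.15
tool_pos: [447.6, -13.8, 98.0]
time: 18.57
tool_pos: [450.3, -14.6, 79.2]
time: 18.98
tool_pos: [449.9, -14.6, 76.8]
orientation: [[-0.984, 0.18, 0.0], [0.18, 0.984, -0.0], [-0.0, -0.0, -1.0]]
ft_force: [0.7, 0.6, -1.6]
gripper_width: 23.7
finger_force: 24.9
time: 19.15
tool_pos: [449.9, -14.6, 76.9]
orientation: [[-0.984, 0.18, 0.0], [0.18, 0.984, -0.0], [-0.0, 0.0, -1.0]]
ft_force: [0.0, -0.2, -1.2]
gripper_width: 23.3
finger_force: 24.9
```

```bash
python3 -m crank '[[15,[0,0,0.002],0],[15,[0,0,0.004],0],[15,[0,0,0.006],0],[15,[0,0,0.006],0],[15,[0,0,0.006],0]]' 25
python3 -m crank '[[60,[0,0,0],0],[60,[0,0,0],0],[60,[0,0,0],0],[60,[0,0,0],0],[60,[0,0,0],0]]'|sed -n '1,2p;4,6p'
python3 -m crank '[[60,[0,0,0],0],[60,[0,0,0],0],[60,[0,0,0],0],[60,[0,0,0],0],[60,[0,0,0],0]]'
python3 -m crank '[[60,[0,0,0],0],[60,[0,0,0],0],[60,[0,0,0],0],[60,[0,0,0],0],[60,[0,0,0],0]]'|sed -n 1,1p
python3 - <<'E'
from h import *
c,im=look("side");
a=cv2.resize(im[185:295,214:374],None,fx=5,fy=5)[:400]
cv2.imwrite("pics/s7.png",a)
E
```

```text
time: 19.57
tool_pos: [450.9, -14.8, 74.5]
orientation: [[-0.984, 0.18, 0.003], [0.18, 0.984, -0.0], [-0.003, 0.0, -1.0]]
ft_force: [1.8, -0.0, 1.5]
gripper_width: 23.9
finger_force: 24.9
time: 19.98
tool_pos: [449.4, -14.5, 73.3]
ft_force: [-0.2, 0.3, 0.4]
gripper_width: 51.6
finger_force: 0.0
time: 20.4
tool_pos: [449.8, -14.6, 73.7]
orientation: [[-0.984, 0.18, 0.0], [0.18, 0.984, -0.0], [-0.0, -0.0, -1.0]]
ft_force: [-0.1, 0.4, 0.1]
gripper_width: 59.8
finger_force: 0.0
time: 20.82
```

View pics/s7.png

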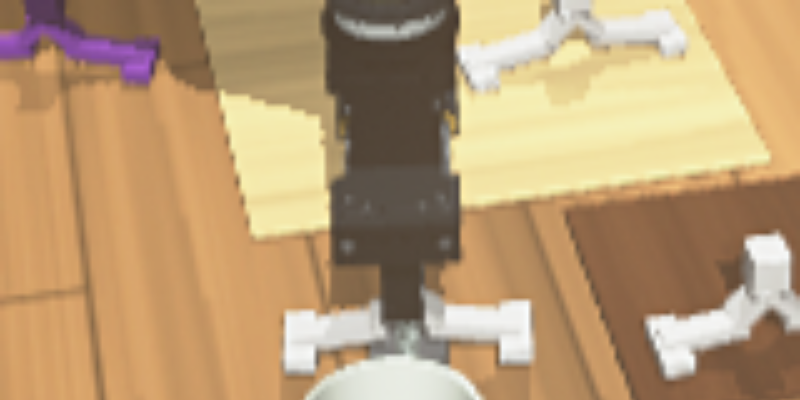

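```bash
python3 -m crank '[[15,[0,0,0],0],[15,[0,0,0],0],[15,[0,0,0],0],[15,[0,0,0],0],[15,[0,0,0],0]]' 25|sed -n 5,6p
python3 -m crank '[[15,[0,0,0],0],[15,[0,0,-0.03],0],[15,[0,0,-0.08],0],[15,[0,0,-0.13],0],[15,[0,0,-0.16],0]]' 25|sed -n '1,2p;5,6p'
python3 -m crank '[[15,[-0.03,0.01,0],0],[15,[-0.08,0.04,0],0],[15,[-0.14,0.07,0],0],[15,[-0.2,0.1,0],0],[15,[-0.25,0.14,0],0]]' 25|sed -n '1,2p'
python3 -m crank '[[15,[-0.04,0.02,0],-0.1],[15,[-0.08,0.05,0],-0.23],[15,[-0.12,0.07,0],-0.23],[15,[-0.135,0.075,0],-0.23],[15,[-0.138,0.075,0],-0.23]]' 25|sed -n '1,2p'
python3 -m crank '[[15,[0,0,0],0],[15,[0,0,0],0],[15,[0,0,0],0],[15,[0,0,0],0],[15,[0,0,0],0]]' 25
```

```text
gripper_width: 31.7
finger_force: 0.0
time: 21.7
tool_pos: [450.5, -14.7, 155.8]
gripper_width: 23.8
finger_force: 25.0
time: 22.12
tool_pos: [586.8, 31.6, 153.1]
time: 22.53
tool_pos: [660.7, 56.5, 152.8]
time: 22.95
tool_pos: [659.5, 55.9, 153.9]
orientation: [[-1.0, 0.001, 0.0], [0.001, 1.0, -0.0], [-0.0, -0.0, -1.0]]
ft_force: [-0.7, 0.3, -1.0]
gripper_width: 24.0
finger_force: 25.0
```

```bash
python3 -m crank '[[15,[0,0,0.05],0],[15,[0,0,0.1],0],[15,[0,0,0.14],0],[15,[0,0,0.165],0],[15,[0,0,0.175],0]]' 25|sed -n '1,2p'
python3 -m crank '[[15,[0,0,0],0],[15,[0,0,0.004],0],[15,[0,0,0.008],0],[15,[0,0,0.008],0],[15,[0,0,0.008],0]]' 25|sed -n '1,4p'
python3 -m crank '[[55,[0,0,0],0],[55,[0,0,0],0],[55,[0,0,0],0],[55,[0,0,0],0],[55,[0,0,0],0]]'
python3 -m crank '[[55,[0,0,-0.03],0],[55,[0,0,-0.1],0],[55,[0,0,-0.17],0],[55,[0,0,-0.24],0],[55,[0,0,-0.31],0]]' |sed -n '1,2p'
python3 -m crank '[[60,[0.02,0.05,0],0],[60,[0.04,0.12,0],0],[60,[0.06,0.2,0],0],[60,[0.08,0.28,0],0],[60,[0.08,0.35,0],0]]' |sed -n '1,2p'
python3 -m crank '[[60,[0,0.06,0],-0.1],[60,[0,0.1,0],-0.13],[60,[0,0.115,0],-0.13],[60,[0,0.115,0],-0.13],[60,[0,0.115,0],-0.13]]'|sed -n 1,2p 
python3 -m crank '[[60,[0,0,0],0],[60,[0,0,0],0],[60,[0,0,0],0],[60,[0,0,0],0],[60,[0,0,0],0]]'
python3 - <<'E'
from h import *
c,im=look("wrist");cv2.imwrite("pics/w8.png",im)
for r in nets.trace("wrist","cast_5"): print(r["score"],r["rect"],rect(c,r["mask"],14))
c,im=look("top")
for r in nets.trace("top","cast_5"): print(r["score"],r["rect"],rect(c,r["mask"],16))
for r in nets.trace("top","carrier")[:2]: print(r["score"],r["rect"],rect(c,r["mask"],40))
for r in nets.trace("top","carrier_bar")[:2]: print(r["score"],r["rect"],rect(c,r["mask"],108))
E
```

```text
time: 23.37
tool_pos: [658.1, 56.1, 63.4]
time: 23.78
tool_pos: [660.8, 56.2, 63.4]
orientation: [[-1.0, 0.001, 0.002], [0.001, 1.0, 0.0], [-0.002, 0.0, -1.0]]
ft_force: [0.8, 0.2, -1.8]
time: 24.2
tool_pos: [660.1, 56.2, 62.4]
orientation: [[-1.0, 0.001, 0.0], [0.001, 1.0, 0.0], [-0.0, 0.0, -1.0]]
ft_force: [0.5, 0.8, 0.1]
gripper_width: 51.1
finger_force: 0.0
time: 24.62
tool_pos: [659.9, 56.2, 220.1]
time: 25.03
tool_pos: [618.7, 233.3, 219.0]
time: 25.45
tool_pos: [620.2, 288.2, 217.7]
time: 25.87
tool_pos: [620.3, 288.0, 217.2]
orientation: [[-0.995, -0.1, -0.0], [-0.1, 0.995, -0.0], [0.0, -0.0, -1.0]]
ft_force: [0.0, -0.2, -0.1]
gripper_width: 60.2
finger_force: 0.0
0.9 [76.9, 129.1, 74.0, 122.4] [6.627e+02 3.740e+01 1.503e+02 8.520e+01 1.000e-01]
0.66 [304.9, 108.7, 38.6, 133.2] [621.3 289.7 161.1  43.4   5.7]
0.64 [504.5, 39.0, 132.8, 90.8] [492.4 561.1 147.8  53.5 -61.4]
0.61 [0.0, 128.1, 72.8, 105.7] [ 6.626e+02 -6.280e+01  1.400e+02  8.740e+01  3.000e-01]
0.8 [365.5, 150.5, 14.1, 45.2] [664.7 -47.  135.7  42.3  -1.3]
0.66 [333.6, 146.8, 10.6, 49.0] [ 6.660e+02  5.650e+01  1.484e+02  4.330e+01 -5.000e-01]
0.66 [343.1, 99.8, 48.0, 28.1] [859.4 -36.6 148.8  67.5  64.4]
0.64 [151.6, 215.2, 43.7, 34.2] [493.1 567.1 142.9  50.2 -59.4]
0.45 [452.4, 232.3, 55.0, 46.3] [ 417.1 -352.5  145.3  136.8   89.6]
0.42 [220.4, 322.0, 5.2, 5.6] [208.4 400.3  23.7  22.3 -89.9]
0.93 [420.5, 154.0, 69.0, 73.2] [ 603.6 -280.2  208.6  186.5    4. ]
0.64 [457.2, 153.2, 11.8, 66.5] [ 595.2 -282.8  168.4   18.2    4.3]
0.5 [350.4, 229.1, 30.0, 21.7] [443.4  -3.6  80.1  43.9  78.2]
```

```bash
python3 -m crank '[[60,[-0.004,0.004,0.06],0],[60,[-0.004,0.004,0.13],0],[60,[-0.004,0.004,0.2],0],[60,[-0.004,0.004,0.25],0],[60,[-0.004,0.004,0.275],0]]' 25|sed -n '1,2p'
python3 -m crank '[[60,[0,0,0.02],0],[60,[0,0,0.035],0],[60,[0,0,0.039],0],[15,[0,0,0.039],0],[15,[0,0,0.039],0]]' 25|sed -n '1,2p'
python3 -m crank '[[15,[0,0,0],0],[15,[0,0,0],0],[15,[0,0,0],0],[15,[0,0,0],0],[15,[0,0,0],0]]' 25
python3 -m crank '[[15,[0,0,0],0],[15,[0,0,0],0],[15,[0,0,-0.05],0],[15,[0,0,-0.12],0],[15,[0,0,-0.2],0]]' 25
python3 -m crank '[[15,[0,0,-0.05],0],[15,[0,0,-0.07],0],[15,[0,0,-0.08],0],[15,[0,0,-0.08],0],[15,[0,0,-0.08],0]]' 25
```

```text
time: 26.58
tool_pos: [619.2, 290.0, 74.6]
time: 27.0
tool_pos: [623.0, 291.3, 62.0]
time: 27.42
tool_pos: [622.2, 290.9, 60.6]
orientation: [[-0.995, -0.101, 0.001], [-0.101, 0.995, 0.0], [-0.001, -0.0, -1.0]]
ft_force: [0.2, -0.6, 1.6]
gripper_width: 23.7
finger_force: 25.0
time: 27.83
tool_pos: [619.6, 290.1, 157.2]
orientation: [[-0.995, -0.101, -0.007], [-0.101, 0.995, -0.002], [0.007, -0.002, -1.0]]
ft_force: [0.8, 0.9, -1.0]
gripper_width: 23.8
finger_force: 25.0
time: 28.25
tool_pos: [620.7, 290.5, 197.2]
orientation: [[-0.995, -0.101, -0.004], [-0.101, 0.995, -0.001], [0.004, -0.001, -1.0]]
ft_force: [0.4, 0.3, -1.0]
gripper_width: 24.2
finger_force: 24.9
```

```bash
python3 -m crank '[[15,[0,0,0],0.1],[15,[0,0,0],0.24],[15,[0,0,0],0.34],[15,[0,0,0],0.358],[15,[0,0,0],0.358]]' 25|sed -n '1,3p'
python3 -m crank '[[15,[0.01,-0.03,0],0],[15,[0.03,-0.09,0],0],[15,[0.055,-0.16,0],0],[15,[0.08,-0.23,0],0],[15,[0.105,-0.3,0],0]]' 25|sed -n '1,2p'
python3 -m crank '[[15,[0.025,-0.07,0],0],[15,[0.05,-0.14,0],0],[15,[0.075,-0.21,0],0],[15,[0.1,-0.28,0],0],[15,[0.115,-0.33,0],0]]' 25|sed -n '1,2p'
python3 -m crank '[[15,[0.012,-0.02,0],0],[15,[0.012,-0.032,0],0],[15,[0.012,-0.032,0],0],[15,[0.012,-0.032,0],0],[15,[0.012,-0.032,0],0]]' 25|sed -n '1,2p'
python3 -m crank '[[15,[0,0,0],0],[15,[0,0,0],0],[15,[0,0,0],0],[15,[0,0,0],0],[15,[0,0,0],0]]' 25
python3 - <<'E'
from h import *
c,im=look("wrist");cv2.imwrite("pics/w9.png",im)
i=cams.camera_info("wrist");ct=(c[0],i["cx"],i["cy"],i["tool_from_camera"])
g=cv2.cvtColor(im,cv2.COLOR_BGR2GRAY)
for col in (300,320,340):print(g[85:130,col].tolist())
for r in (100,104,108,112): print(r,unproj(ct,[[322,r]],42))
E
```

```text
time: 28.67
tool_pos: [620.8, 290.4, 197.2]
orientation: [[-0.984, 0.177, -0.004], [0.177, 0.984, -0.002], [0.004, -0.002, -1.0]]
time: 29.08
tool_pos: [541.9, 151.5, 198.7]
time: 29.5
tool_pos: [455.2, -1.1, 198.9]
time: 29.92
tool_pos: [449.2, -13.2, 200.1]
time: 30.33
tool_pos: [448.7, -13.8, 200.1]
orientation: [[-0.984, 0.178, -0.0], [0.178, 0.984, 0.0], [0.0, -0.0, -1.0]]
ft_force: [0.1, -0.7, -2.5]
gripper_width: 24.0
finger_force: 25.0
[158, 164, 165, 166, 167, 163, 163, 163, 163, 165, 163, 163, 160, 161, 157, 160, 158, 157, 168, 201, 232, 242, 246, 247, 246, 246, 246, 246, 247, 246, 247, 245, 245, 244, 242, 242, 244, 245, 245, 245, 246, 245, 245, 245, 245]
[167, 165, 163, 163, 163, 163, 162, 162, 160, 158, 159, 163, 159, 157, 161, 161, 161, 159, 169, 199, 232, 241, 240, 241, 245, 247, 247, 247, 248, 247, 248, 247, 248, 247, 247, 247, 248, 248, 247, 246, 247, 247, 248, 248, 247]
[163, 163, 162, 163, 162, 162, 163, 162, 162, 159, 160, 162, 162, 163, 159, 160, 161, 162, 164, 199, 232, 243, 246, 246, 243, 236, 224, 209, 209, 215, 235, 245, 246, 245, 244, 244, 246, 247, 247, 246, 246, 246, 246, 246, 246]
100 [[82.1440605  0.3043263]]
104 [[79.71641949  0.302419  ]]
108 [[77.27301831  0.30049932]]
112 [[74.81370299  0.29856714]]
```

```bash
python3 -m crank '[[15,[-0.001,0,0.05],0],[15,[-0.001,0,0.1],0],[15,[-0.001,0,0.15],0],[15,[-0.001,0,0.185],0],[15,[-0.001,0,0.2],0]]' 25|sed -n 1,2p
python3 -m crank '[[15,[0,0,0],0],[15,[0,0,0.01],0],[15,[0,0,0.02],0],[15,[0,0,0.035],0],[15,[0,0,0.045],0]]' 25|sed -n 1,2p
python3 -m crank '[[15,[0,0,0.001],0],[15,[0,0,0.003],0],[15,[0,0,0.005],0],[15,[0,0,0.006],0],[15,[0,0,0.006],0]]' 25
python3 -m crank '[[60,[0,0,0],0],[60,[0,0,0],0],[60,[0,0,0],0],[60,[0,0,0],0],[60,[0,0,0],0]]'|sed -n '1,2p;4,6p'
python3 -m crank '[[60,[0,0,0],0],[60,[0,0,0],0],[60,[0,0,0],0],[60,[0,0,0],0],[60,[0,0,0],0]]'
python3 -m crank '[[60,[0,0,0],0],[60,[0,0,0],0],[60,[0,0,0],0],[60,[0,0,0],0],[60,[0,0,0],0]]'|sed -n 1,1p
python3 - <<'E'
from h import *
c,im=look("side");
cv2.imwrite("pics/s9.png",cv2.resize(im[185:295,214:374],None,fx=5,fy=5))
E
```

```text
time: 30.8
tool_pos: [447.1, -13.9, 97.1]
time: 31.22
tool_pos: [449.6, -14.2, 77.8]
time: 31.63
tool_pos: [449.8, -14.3, 75.3]
orientation: [[-0.984, 0.179, 0.002], [0.179, 0.984, -0.0], [-0.002, 0.0, -1.0]]
ft_force: [1.0, -0.5, -0.8]
gripper_width: 23.6
finger_force: 25.0
time: 32.05
tool_pos: [449.0, -14.1, 74.6]
ft_force: [-0.1, -0.2, -0.4]
gripper_width: 51.7
finger_force: 0.0
time: 32.47
tool_pos: [449.1, -14.1, 74.7]
orientation: [[-0.984, 0.179, 0.0], [0.179, 0.984, -0.0], [-0.0, -0.0, -1.0]]
ft_force: [-0.5, -0.1, 0.6]
gripper_width: 60.2
finger_force: 0.0
time: 32.88
```

View pics/s9.png

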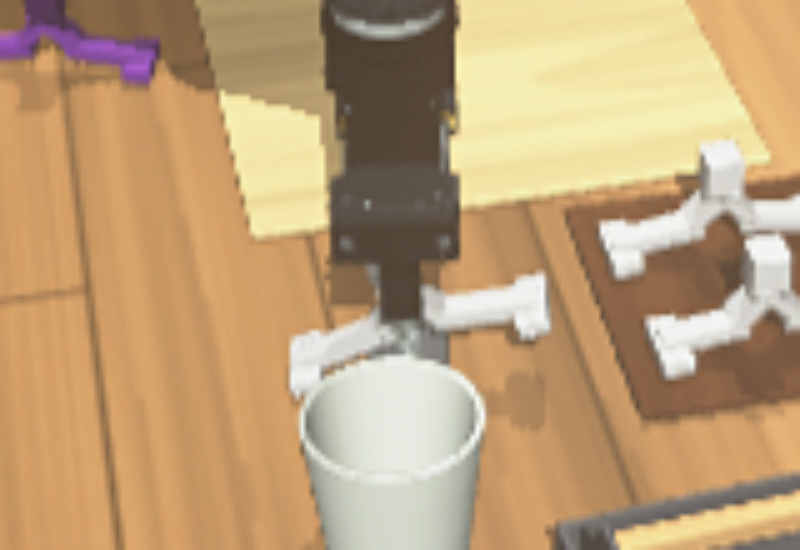

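```bash
python3 -m crank '[[60,[0.005,0,0],0],[60,[0.01,0,0.004],0],[60,[0.01,0,0.004],0],[15,[0.01,0,0.004],0],[15,[0.01,0,0.004],0]]' 30|sed -n 1,2p
python3 -m crank '[[15,[0,0,0],0],[15,[0,0,0],0],[15,[0,0,0],0],[15,[0,0,0],0],[15,[0,0,0],0]]' 30|sed -n '1,2p;4,6p'
python3 -m crank '[[15,[0,0,0],0],[15,[0,0,0],0],[15,[0,0,-0.03],0],[15,[0,0,-0.08],0],[15,[0,0,-0.13],0]]' 30|sed -n '1,2p;4,6p'
python3 -m crank '[[15,[0,0,-0.06],0],[15,[0,0,-0.12],0],[15,[0,0,-0.15],0],[15,[0,0,-0.16],0],[15,[0,0,-0.16],0]]' 30
python3 - <<'E'
from h import *
c,im=look("top")
for r in nets.trace("top","carrier")[:2]: print(r["score"],r["rect"],rect(c,r["mask"],40))
for r in nets.trace("top","carrier_bar")[:2]: print(r["score"],r["rect"],rect(c,r["mask"],108))
for r in nets.trace("top","tub")[:2]: print(r["score"],r["rect"],rect(c,r["mask"],90))
for r in nets.trace("top","cast_5")[:4]: print(r["score"],r["rect"],rect(c,r["mask"],120))
E
```

```text
time: 33.35
tool_pos: [444.1, -13.2, 72.6]
time: 33.77
tool_pos: [444.2, -13.3, 72.7]
ft_force: [-0.4, 0.7, 0.1]
gripper_width: 23.9
finger_force: 30.0
time: 34.18
tool_pos: [442.8, -13.1, 136.8]
ft_force: [0.9, -0.6, -1.5]
gripper_width: 24.0
finger_force: 30.0
time: 34.6
tool_pos: [444.8, -13.3, 218.8]
orientation: [[-0.984, 0.179, 0.002], [0.179, 0.984, -0.0], [-0.003, 0.0, -1.0]]
ft_force: [-0.6, -0.2, -1.2]
gripper_width: 24.2
finger_force: 30.0
0.79 [419.9, 155.6, 69.1, 71.5] [ 603.  -281.7  208.4  187.5    4.2]
0.2 [347.8, 243.7, 30.5, 6.8] [430.9  -6.5  82.7   9.   80.6]
0.87 [457.5, 154.6, 11.3, 62.5] [ 595.3 -283.   168.2   16.9    3.9]
0.72 [397.5, 237.6, 37.4, 34.5] [ 407.  -160.7  102.7   69.7  -58.1]
0.94 [150.1, 211.4, 47.3, 42.5] [480.3 521.5 138.2  53.4 -59.4]
0.68 [345.7, 104.2, 45.4, 24.5] [813.8 -27.  132.1  57.3  63.1]
0.66 [333.3, 147.9, 12.5, 46.9] [ 6.383e+02  5.760e+01  1.291e+02  3.650e+01 -5.000e-01]
0.65 [217.6, 279.0, 29.9, 53.9] [275.3 348.6 133.5  44.7 -17. ]
```

```bash
python3 -m crank '[[15,[-0.03,-0.02,0],0],[15,[-0.08,-0.05,0],0],[15,[-0.14,-0.09,0],0],[15,[-0.2,-0.13,0],0],[15,[-0.25,-0.165,0],0]]' 30|sed -n '1,2p'
python3 -m crank '[[15,[-0.05,-0.03,0],-0.1],[15,[-0.08,-0.05,0],-0.22],[15,[-0.084,-0.053,0],-0.318],[15,[-0.084,-0.053,0],-0.318],[15,[-0.084,-0.053,0],-0.318]]' 30|sed -n '1,2p'
python3 -m crank '[[15,[0,0,0],0],[15,[0,0,0],0],[15,[0,0,0],0],[15,[0,0,0],0],[15,[0,0,0],0]]' 30
python3 - <<'E'
from h import *
c,im=look("wrist");cv2.imwrite("pics/w10.png",im)
for r in nets.trace("wrist","carrier")[:2]: print(r["score"],r["rect"],rect(c,r["mask"],40))
for r in nets.trace("wrist","carrier_bar")[:2]: print(r["score"],r["rect"],rect(c,r["mask"],108))
E
```

```text
time: 35.27
tool_pos: [553.2, -118.1, 216.0]
time: 35.68
tool_pos: [588.4, -150.2, 215.9]
time: 36.1
tool_pos: [588.9, -150.1, 217.9]
orientation: [[-0.998, -0.07, 0.0], [-0.07, 0.998, -0.0], [-0.0, -0.0, -1.0]]
ft_force: [0.4, 0.1, -1.5]
gripper_width: 23.6
finger_force: 30.0
0.56 [107.5, 85.1, 179.7, 180.9] [ 600.5 -282.3  206.4  182.3    3.7]
0.69 [154.1, 94.5, 39.4, 172.7] [ 588.1 -281.7  161.3   20.     3.9]
```

View pics/w10.png

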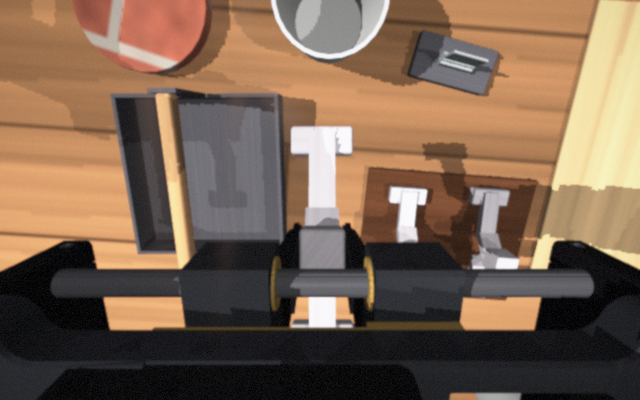

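```bash
python3 - <<'E'
from h import *
c=cam("wrist")
p=unproj(c,[[113,97],[282,95]],40);print(p,np.linalg.norm(p[0]-p[1]),p.mean(0)+92*np.array([.998,.07]))
im=cv2.imread("pics/w10.png");g=cv2.cvtColor(im,cv2.COLOR_BGR2GRAY)
print(g[85:110,230].tolist(),g[85:110,140].tolist(),g[200,270:300].tolist())
print(unproj(c,[[285,200]],40))
E
```

```text
[[ 513.44357347 -376.00612862]
 [ 499.14371119 -198.35134346]] 178.22937118043242 [ 598.10964233 -280.73873604]
[141, 143, 144, 142, 141, 142, 139, 134, 124, 107, 102, 90, 74, 63, 64, 69, 67, 69, 70, 73, 87, 100, 103, 104, 105] [139, 139, 139, 138, 138, 140, 138, 137, 124, 110, 104, 102, 82, 59, 57, 66, 64, 68, 64, 68, 67, 65, 63, 66, 63] [102, 99, 97, 96, 100, 101, 102, 103, 109, 114, 110, 93, 63, 46, 43, 49, 70, 84, 102, 106, 105, 110, 107, 108, 106, 107, 107, 109, 108, 109]
[[ 613.54299582 -190.83603729]]
```

```bash
python3 -m crank '[[15,[0.01,-0.04,0],0],[15,[0.02,-0.09,0],0],[15,[0.034,-0.135,0],0],[15,[0.034,-0.155,0],0],[15,[0.034,-0.157,0],0]]' 30|sed -n '1,2p'
python3 -m crank '[[15,[0,0,0],0],[15,[0,0,0],0],[15,[0,0,0.03],0],[15,[0,0,0.07],0],[15,[0,0,0.12],0]]' 30|sed -n '1,2p'
python3 -m crank '[[15,[0,0,0.04],0],[15,[0,0,0.07],0],[15,[0,0,0.1],0],[15,[0,0,0.12],0],[15,[0,0,0.13],0]]' 30|sed -n '1,2p'
python3 -m crank '[[15,[0,0,0],0],[15,[0,0,0],0],[15,[0,0,0.004],0],[15,[0,0,0.008],0],[15,[0,0,0.012],0]]' 30
```

```text
time: 36.67
tool_pos: [577.5, -231.6, 217.7]
time: 37.08
tool_pos: [578.7, -229.2, 158.0]
time: 37.5
tool_pos: [576.4, -228.3, 89.8]
time: 37.92
tool_pos: [578.2, -230.1, 87.6]
orientation: [[-0.998, -0.07, 0.002], [-0.07, 0.998, -0.001], [-0.002, -0.001, -1.0]]
ft_force: [-0.4, 0.1, -2.0]
gripper_width: 23.9
finger_force: 30.0
```

```bash
python3 -m crank '[[15,[0,0,0.005],0],[15,[0,0,0.01],0],[15,[0,0,0.014],0],[15,[0,0,0.016],0],[15,[0,0,0.016],0]]' 30
python3 -m crank '[[15,[0,0,0.003],0],[15,[0,0,0.006],0],[15,[0,0,0.01],0],[15,[0,0,0.014],0],[15,[0,0,0.018],0]]' 5
```

```text
time: 38.33
tool_pos: [577.3, -229.7, 78.2]
orientation: [[-0.998, -0.07, -0.001], [-0.07, 0.998, 0.0], [0.001, 0.0, -1.0]]
ft_force: [0.5, 0.3, -2.0]
gripper_width: 23.9
finger_force: 30.0
time: 38.75
tool_pos: [578.5, -230.2, 70.5]
orientation: [[-0.998, -0.07, 0.002], [-0.07, 0.998, -0.001], [-0.002, -0.001, -1.0]]
ft_force: [1.6, 0.3, 1.0]
gripper_width: 24.0
finger_force: 5.0
```

```bash
python3 -m crank '[[44,[0,0,0],0],[44,[0,0,0],0],[44,[0,0,0],0],[44,[0,0,0],0],[44,[0,0,0],0]]' |sed -n '1,2p;4,6p'
python3 -m crank '[[44,[0,0,-0.03],0],[44,[0,0,-0.1],0],[44,[0,0,-0.17],0],[44,[0,0,-0.24],0],[44,[0,0,-0.3],0]]' |sed -n '1,2p'
python3 -m crank '[[60,[0,0.0,0],0],[60,[0,0,0],0],[60,[0,0,0],0],[60,[0,0,0],0]]' |sed -n '1,3p'
python3 - <<'E'
from h import *
c,im=look("wrist");cv2.imwrite("pics/w11.png",im)
for r in nets.trace("wrist","carrier")[:1]: print(r["score"],r["rect"],rect(c,r["mask"],40))
for r in nets.trace("wrist","carrier_bar")[:2]: print(r["score"],r["rect"],rect(c,r["mask"],108))
for r in nets.trace("wrist","cast_5")[:3]: print(r["score"],r["rect"],rect(c,r["mask"],14))
for r in nets.trace("wrist","pedestal")[:3]: print(r["score"],r["rect"],rect(c,r["mask"],20))
c,im=look("top")
for r in nets.trace("top","pedestal")[:1]:
    p=unproj(c,np.argwhere(r["mask"])[:,::-1],20);print("ped",p.mean(0))
for r in nets.trace("top","tub")[:1]: print(r["score"],r["rect"],rect(c,r["mask"],90))
for r in nets.trace("top","carrier_bar")[:2]: print(r["score"],r["rect"],rect(c,r["mask"],108))
for r in nets.trace("top","cast_5"): print(r["score"],r["rect"],rect(c,r["mask"],16))
E
```

```text
time: 39.17
tool_pos: [577.3, -229.8, 69.4]
ft_force: [1.4, 0.0, 0.2]
gripper_width: 43.2
finger_force: 0.0
time: 39.58
tool_pos: [577.7, -230.0, 222.3]
time: 39.92
tool_pos: [576.6, -229.3, 217.3]
orientation: [[-0.998, -0.07, -0.003], [-0.07, 0.998, 0.002], [0.003, 0.002, -1.0]]
0.98 [185.2, 106.4, 166.8, 193.7] [ 616.1 -283.4  230.4  176.7    4.3]
0.85 [246.6, 111.1, 26.2, 154.8] [ 578.1 -284.   141.9   16.4    4.1]
0.89 [302.9, 118.2, 35.4, 131.2] [ 587.5 -229.7  159.6   43.2    3.9]
0.83 [452.6, 200.5, 34.7, 38.5] [619.5 -43.7  54.2  47.8   0.9]
0.76 [524.4, 199.9, 45.3, 108.6] [663.   56.6 151.3  50.9   0.9]
0.71 [143.6, 0.9, 143.4, 86.9] [ 440.4 -350.4  140.3   88.2  -86. ]
0.97 [397.1, 233.4, 39.0, 38.3] [ 422.3 -150.8   97.1   91.3  -27.1]
0.96 [218.5, 278.9, 29.7, 53.8] [265.4 374.  151.3  50.6 -16.6]
0.95 [330.1, 147.3, 15.7, 49.6] [ 6.645e+02  5.660e+01  1.453e+02  4.330e+01 -5.000e-01]
0.92 [343.2, 102.2, 47.2, 24.1] [860.2 -37.  145.5  59.4  63.8]
0.83 [148.3, 215.6, 51.2, 37.1] [492.1 564.4 149.3  54.5 -60.7]
0.8 [422.1, 169.3, 22.5, 52.1] [ 588.8 -229.9  158.7   39.7    4.6]
0.73 [365.8, 149.6, 15.2, 47.8] [ 6.648e+02 -4.530e+01  1.360e+02  4.250e+01  2.000e-01]
```

View pics/w11.png

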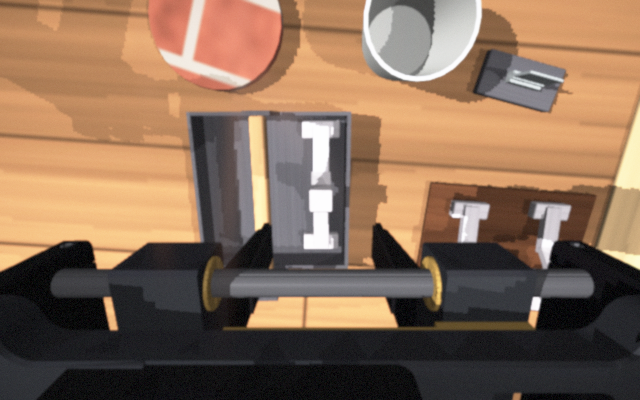

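```bash
python3 -m crank '[[45,[-0.01,-0.04,0],0],[45,[-0.02,-0.08,0],0],[45,[-0.032,-0.1,0],0],[45,[-0.032,-0.109,0],0],[45,[-0.032,-0.109,0],0]]' |sed -n '1,2p'
python3 -m crank '[[45,[0,0,0],0],[45,[0,0,0],0],[45,[0,0,0],0],[45,[0,0,0.03],0],[45,[0,0,0.06],0]]' |sed -n '1,2p'
python3 - <<'E'
from h import *
c,im=look("wrist")
for r in nets.trace("wrist","carrier_bar")[:2]: print(r["score"],r["rect"],rect(c,r["mask"],108))
for r in nets.trace("wrist","pedestal")[:1]: print(r["score"],r["rect"],rect(c,r["mask"],20))
c,im=look("top")
for r in nets.trace("top","pedestal")[:1]:
    p=unproj(c,np.argwhere(r["mask"])[:,::-1],20);print("ped",p.mean(0),rect(c,r["mask"],20))
E
```

```text
time: 40.83
tool_pos: [597.4, -283.7, 219.4]
time: 41.25
tool_pos: [597.9, -283.0, 189.9]
0.88 [309.5, 89.1, 16.5, 178.6] [ 580.7 -285.9  146.8   13.6    4.3]
0.71 [188.8, 1.3, 145.6, 66.5] [ 473.1 -333.4  100.5   45.   -86.1]
0.88 [189.6, 0.0, 145.1, 71.5] [ 455.1 -350.4  137.6   62.2  -86.1]
```

```bash
python3 -m crank '[[45,[0,-0.002,0.05],0],[45,[0,-0.002,0.1],0],[45,[0,-0.002,0.15],0],[45,[0,-0.002,0.18],0],[45,[0,-0.002,0.196],0]]' |sed -n '1,2p'
python3 -m crank '[[45,[0,0,0],0],[45,[0,0,0],0],[45,[0,0,0],0],[5,[0,0,0],0],[5,[0,0,0],0]]' 50
python3 -m crank '[[5,[0,0,0],0],[5,[0,0,0],0],[5,[0,0,0],0],[5,[0,0,0],0],[5,[0,0,0],0]]' 50
python3 -m crank '[[5,[0,0,0],0],[5,[0,0,0],0],[5,[0,0,0],0],[5,[0,0,0],0],[5,[0,0,0],0]]' 50
```

```text
time: 41.92
tool_pos: [596.4, -283.5, 89.2]
time: 42.33
tool_pos: [598.3, -284.6, 93.4]
orientation: [[-0.998, -0.07, 0.002], [-0.07, 0.998, -0.001], [-0.002, -0.002, -1.0]]
ft_force: [0.2, 0.2, 0.0]
gripper_width: 36.3
finger_force: 0.0
time: 42.75
tool_pos: [597.5, -284.3, 91.9]
orientation: [[-0.998, -0.07, 0.0], [-0.07, 0.998, -0.0], [-0.0, -0.001, -1.0]]
ft_force: [-0.2, -1.2, 0.4]
gripper_width: 14.0
finger_force: 50.0
time: 43.17
tool_pos: [597.5, -284.3, 91.9]
orientation: [[-0.998, -0.07, 0.0], [-0.07, 0.998, -0.0], [-0.0, -0.0, -1.0]]
ft_force: [-0.3, -1.4, 1.7]
gripper_width: 13.7
finger_force: 50.0
```

```bash
python3 -m crank '[[5,[0,0,-0.02],0],[5,[0,0,-0.05],0],[5,[0,0,-0.08],0],[5,[0,0,-0.11],0],[5,[0,0,-0.13],0]]' 50
python3 -m crank '[[5,[0,-0.01,-0.01],0],[5,[0,-0.03,-0.01],0],[5,[0,-0.06,-0.01],0],[5,[0,-0.09,-0.01],0],[5,[0,-0.109,-0.01],0]]' 50
python3 -m crank '[[5,[0.02,0,0],0],[5,[0.05,0,0],0],[5,[0.09,0,0],0],[5,[0.13,0,0],0],[5,[0.17,0,0],0]]' 50|sed -n '1,2p;4,6p'
python3 -m crank '[[5,[0.04,0,0],0],[5,[0.09,0,0],0],[5,[0.14,0,0],0],[5,[0.18,0,0],0],[5,[0.199,0,0],0]]' 50|sed -n '1,2p;4,6p'
python3 -m crank '[[5,[0,0,0],0],[5,[0,0,0],0],[5,[0,0,0],0],[5,[0,0,0],0],[5,[0,0,0],0]]' 50
python3 - <<'E'
from h import *
c,im=look("side");cv2.imwrite("pics/s12.png",im[130:400,140:520].repeat(2,0).repeat(2,1))
c,im=look("top")
for r in nets.trace("top","carrier")[:1]: print(r["score"],r["rect"],rect(c,r["mask"],120))
for r in nets.trace("top","pedestal")[:1]: print(r["score"],r["rect"],rect(c,r["mask"],20))
E
```

```text
time: 43.58
tool_pos: [598.4, -284.4, 159.9]
orientation: [[-0.998, -0.07, 0.003], [-0.07, 0.998, -0.002], [-0.003, -0.002, -1.0]]
ft_force: [1.5, -0.5, -5.5]
gripper_width: 13.7
finger_force: 50.0
time: 44.0
tool_pos: [600.6, -341.0, 160.3]
orientation: [[-0.998, -0.069, -0.002], [-0.069, 0.998, -0.0], [0.002, -0.0, -1.0]]
ft_force: [-0.3, -0.1, -6.0]
gripper_width: 13.9
finger_force: 50.0
time: 44.42
tool_pos: [514.8, -344.5, 160.6]
ft_force: [-0.2, 0.1, -5.7]
gripper_width: 13.9
finger_force: 50.0
time: 44.83
tool_pos: [414.3, -351.3, 160.7]
ft_force: [0.8, 0.4, -5.1]
gripper_width: 13.3
finger_force: 50.0
time: 45.25
tool_pos: [418.1, -351.3, 161.7]
orientation: [[-0.997, -0.071, 0.0], [-0.071, 0.997, 0.0], [-0.0, 0.0, -1.0]]
ft_force: [0.4, -0.3, -5.3]
gripper_width: 13.8
finger_force: 50.0
0.75 [452.7, 212.8, 70.8, 78.3] [ 418.  -343.   194.1  191.9    4.8]
```

View pics/s12.png

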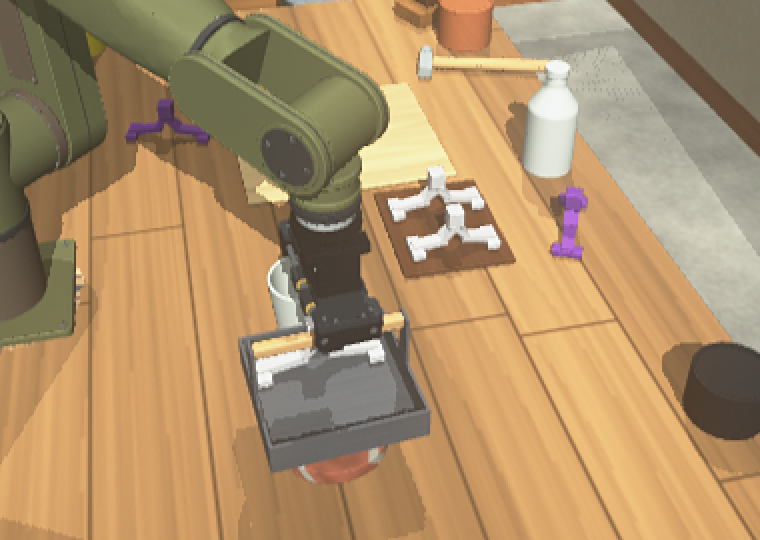

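```bash
python3 -m crank '[[5,[0.002,0,0.02],0],[5,[0.002,0,0.045],0],[5,[0.002,0,0.065],0],[5,[0.002,0,0.08],0],[5,[0.002,0,0.088],0]]' 50|sed -n '1,2p;4p'
python3 -m crank '[[5,[0,0,0.002],0],[5,[0,0,0.005],0],[5,[0,0,0.008],0],[5,[0,0,0.011],0],[5,[0,0,0.011],0]]' 50
python3 -m crank '[[5,[0,0,0],0],[5,[0,0,0],0],[5,[0,0,0],0]]' 50|sed -n '1,2p;4p'
```

```text
time: 45.87
tool_pos: [415.1, -350.4, 114.9]
ft_force: [-0.3, -0.1, -7.1]
time: 46.28
tool_pos: [416.3, -351.6, 112.3]
orientation: [[-0.998, -0.07, 0.0], [-0.07, 0.998, -0.0], [-0.0, -0.0, -1.0]]
ft_force: [0.2, -0.3, -6.0]
gripper_width: 13.2
finger_force: 50.0
time: 46.53
tool_pos: [416.4, -351.6, 112.5]
ft_force: [-0.5, 0.6, -6.4]
```

```bash
python3 -m crank '[[5,[0,0,0.001],0],[5,[0,0,0.002],0],[5,[0,0,0.002],0],[5,[0,0,0.002],0]]' 50|sed -n '1,2p;4p'
python3 -m crank '[[5,[0,0,0.001],0],[5,[0,0,0.002],0],[5,[0,0,0.002],0],[5,[0,0,0.002],0]]' 50|sed -n '1,2p;4p'
```

```text
time: 46.87
tool_pos: [416.5, -351.7, 111.8]
ft_force: [0.0, 0.4, -2.0]
time: 47.2
tool_pos: [416.5, -351.7, 111.8]
ft_force: [-2.8, 2.6, 5.3]
```

```bash
python3 -m crank '[[45,[0,0,-0.001],0],[45,[0,0,-0.001],0],[45,[0,0,-0.001],0],[45,[0,0,-0.001],0],[45,[0,0,-0.001],0]]' |sed -n '1,6p'
python3 -m crank '[[45,[0,0,-0.03],0],[45,[0,0,-0.08],0],[45,[0,0,-0.14],0],[45,[0,0,-0.2],0],[45,[0,0,-0.26],0]]' |sed -n '1,2p'
python3 -m crank '[[45,[0,0.05,-0.02],0],[45,[0,0.12,-0.02],0],[45,[0,0.2,-0.02],0],[45,[0,0.28,-0.02],0],[45,[0,0.35,-0.02],0]]' |sed -n '1,2p'
python3 -m crank '[[45,[0,0.05,0],0],[45,[0,0.1,0],0],[45,[0,0.1,0],0],[45,[0,0.1,0],0],[45,[0,0.1,0],0]]' |sed -n '1,2p'
python3 - <<'E'
from h import *
c,im=look("top");cv2.imwrite("pics/t13.png",im)
for r in nets.trace("top","carrier")[:1]: print(r["score"],r["rect"],rect(c,r["mask"],60))
for r in nets.trace("top","carrier_bar")[:1]: print(r["score"],r["rect"],rect(c,r["mask"],128))
for r in nets.trace("top","tub")[:1]: print(r["score"],rect(c,r["mask"],90))
for r in nets.trace("top","cast_5"): print(r["score"],r["rect"],rect(c,r["mask"],16))
c,im=look("side");cv2.imwrite("pics/s13.png",im[130:400,140:520].repeat(2,0).repeat(2,1))
E
```

```text
time: 47.62
tool_pos: [416.3, -351.5, 110.6]
orientation: [[-0.998, -0.07, 0.0], [-0.07, 0.998, -0.0], [-0.0, -0.0, -1.0]]
ft_force: [-0.3, 0.4, 0.0]
gripper_width: 41.7
finger_force: 0.0
time: 48.03
tool_pos: [416.1, -351.2, 241.7]
time: 48.45
tool_pos: [403.5, -175.1, 250.6]
time: 48.87
tool_pos: [400.6, -127.4, 250.7]
0.87 [451.2, 218.2, 72.8, 71.8] [ 417.8 -349.8  193.9  188.7    1.3]
0.46 [489.0, 215.6, 5.3, 18.3] [ 483.8 -345.    38.2   17.6    3.5]
0.37 [445.8  -6.7  82.9  44.7  79.7]
0.98 [342.0, 101.7, 49.6, 31.6] [859.  -36.5 151.2  65.4  63.8]
0.72 [366.1, 149.5, 11.8, 47.6] [ 6.648e+02 -4.390e+01  1.358e+02  4.010e+01 -1.000e-01]
0.67 [150.8, 212.0, 47.8, 39.5] [491.8 565.5 149.2  54.7 -60.5]
0.66 [332.5, 147.4, 14.8, 50.3] [ 6.645e+02  5.650e+01  1.453e+02  4.330e+01 -5.000e-01]
0.6 [223.3, 280.5, 23.2, 50.9] [265.2 376.4 151.1  52.2 -16.1]
```

View pics/s13.png

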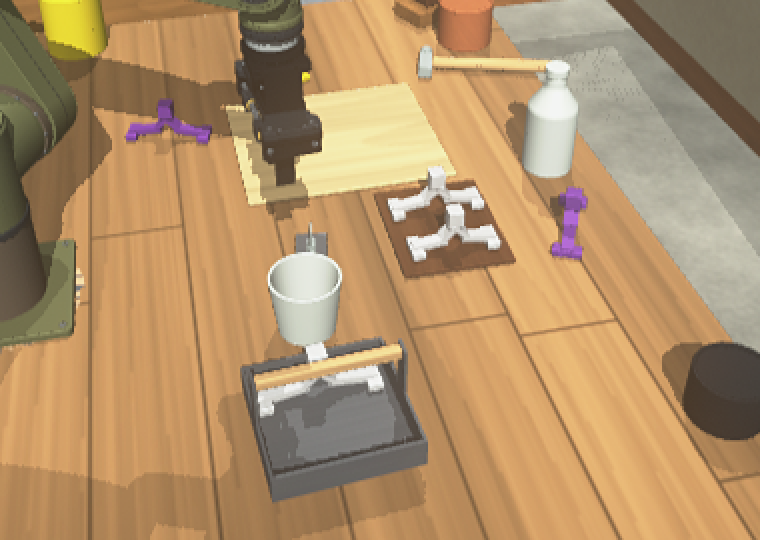

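The carrier stands level on the pedestal at about (417,-350), against about (417,-351) for the pedestal. The tub is where it was, two arms stand on the dark board, and cast_5 lies in the carrier.

```bash
python3 -m crank '[[45,[0,0,0],0],[45,[0,0,0],0]]' |sed -n '1,2p'; python3 -c "
from cell import job
print(job.finish_job())"
```

```text
time: 49.33
tool_pos: [400.4, -127.3, 250.6]
the job is handed in; nothing more can be done
None
```

Job handed in, no verdict returned: cast_3 and cast_4 hung level and stand on the dark board, cast_5 tipped and lies in the carrier, and the carrier is on the pedestal within about 2 mm of centre by the top camera; cast_1 and cast_2 were not on the board, and the tub was left where it stood.

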